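Set up a sine bar to check a wedge

ROBOT

A 6-joint arm with a two-finger parallel gripper is mounted at the origin on a cart in front of the work surface, level with it; the furniture and walls round the work are solid. World frame = base frame: x ahead of the robot, y to its left, z up, the work surface at z = 0. Lengths are in m, angles in rad, forces in N, time in s.
With the tool pointing down it reaches from about 0.3 to 0.875 m from the base axis. Payload 6.4 kg.
Tool frame: the origin (TCP) lies at the very end of the fingers, on their centre line; the grasp point (between the pads) lies 19 mm behind it; z points along the fingers, y is the direction in which the jaws open and shut (so a half turn about z gives the same grasp; the last joint's range is limited). The gripper opens to 88 mm and grips with 3 to 60 N. Pads are 18 mm wide; open, the fingers measure 123 mm over their backs; the gripper's body (75 mm by 187 mm) begins 45 mm behind the grasp point.
Start: joints at [1.127, 0.181, 1.607, -0, 1.354, -0.206], TCP at [0.135, 0.559, 0.239] pointing down, gripper open.
Joint ranges: [-2.99, 2.99], [-0.89, 2.07], [0.3, 2.58], [-1.14, 4.28], [0, 2.63], [-3.12, 3.12]. Speed limits (rad/s): [2.57, 2.57, 3.01, 3.14, 3.14, 3.14].

INTERFACE

Orientations are given as a 3x3 rotation matrix whose columns are the frame's x, y, z axes.
In Python, from rig import bot, imaging gives the robot as it stands.
- The arm moves only by the shell command python3 -m creep 'ROWS' [FORCE]. ROWS is JSON, a list of rows, each an object of numbers: "tx", "ty", "tz": the shift along the tool's x, y, z each as a share of 300 mm, from -1 to 1; "wx", "wy", "wz": the turn, a rotation vector about the tool's x, y, z each as a share of 60 degrees, from -1 to 1; "hand": the opening, from 0 (shut) to 1 (fully open). In form: [{"tx": .., "ty": .., "tz": .., "wx": .., "wy": .., "wz": .., "hand": ..}, ...]. A call has 1 to 12 rows; each row is the pose to reach, as a shift and turn from the pose commanded when the call began, along the tool's axes at that moment; what a row does not reach only later rows make up. A row lasts 1/12 s, in which the tool goes at most 41.7 mm and 7.16 degrees, less where a joint would pass 70% of its speed; a pose out of reach is approached as far as the arm can. A call with a number of a shift or a turn outside -1 to 1 is refused whole. A call with a gripper value outside its range is refused whole. The fingers move at their own pace and stop on an object; FORCE is the grip in N (left out, the last holds). Time passes only in rows, so rows that repeat a pose let the fingers close. It gives the time, the measured TCP pose, the force and the opening at its end, in the units of the state.
- bot.sense(): the state, without advancing time (a new reading comes with each control period).
- imaging.grab_frame(name): name is "scene" or "top"; returns a dict with "img" (480x640x3 uint8, red, green, blue), "depth" (480x640 float32, m along the optical axis (not along the pixel's ray), 0 where there is no reading), "fx", "fy", "cx", "cy" (pixels), "k1" (the pictures are not rectified: a ray, as slopes to the right and down, at radius r is drawn at 1 + k1 r^2 times it, then the intrinsics apply), "rvec" (rotation vector, rad) and "tvec" (3), from world to camera coordinates, as OpenCV has them. Camera axes: x right, y down, z forward; pixel columns grow to the right and rows downward; lengths in m; the calibration is good to about 2 mm. A picture is of the moment at which its call begins.
- bot.close_job(): hands the job in, once; it reports no verdict.
The state is a dict: "time_s": time; "joint_pos": joint angles; "joint_vel": joint speeds; "joint_torque": joint torques, N m; "ee_pos": TCP position; "ee_rot": TCP orientation; "contact_force": force on the tool from outside, world axes, zero at the start; "torque": the same for the moment, N m; "width": finger opening in m.
Only numpy, scipy, OpenCV 4.12 (cv2) and the standard library are available. Lean on these libraries where they do the work, as an engineer would, in place of code of your own. Each camera call takes 0.05 s, during which the arm holds its last target.

TASK

Set up the sine bar on the granite plate to check the steel wedge: first build the gauge-block stack on the plate, the thick block at the bottom, the middle one on it and the thin dark wear block on top, edges about flush. Then lay the sine bar with the roller of its plain end on the middle of the stack and the roller of its end-stop end on the plate, and last lay the wedge flat on the bar in line with it, its thick end down at the end stop (within a few millimetres of it), so that the wedge's top face comes out level. Do not disturb the loupe, the dusting brush or the pen.

Things in the scene. Friction and masses are not known exactly. Their poses are not given: they have to be found in the camera images.
- surface_plate: Grey granite surface plate, 160 x 240 mm and 40 mm high, fixed on the table. Origin: centre of its underside; x across the short side, y along the long side, z up; its flat working top is 40 mm above the origin.
- block_thick_center (a point): Thick gauge block: ground steel, square, 24 x 24 mm and 24 mm high, with a small centre hole from top to bottom; loose, starts lying flat (hole upright) on a 2 mm blue cloth to the robot's right. Point: its centre, 12 mm above its underside; x and y along its sides, z up.
- block_middle_center (a point): Middle gauge block: as the thick one, 24 x 24 mm but 12 mm high; starts flat on the cloth. Point: its centre, 6 mm above its underside; x and y along its sides, z up.
- block_thin_center (a point): Thin wear block: darker steel, 24 x 24 mm and 6 mm high, with a small centre hole; starts flat on the cloth. Point: its centre, 3 mm above its underside; x and y along its sides, z up.
- sine_bar_center (a point): Sine bar, steel, 28 mm wide, 0.5 kg, level on two 20 mm rollers at the robot's left. Point: mid-bar, 20 mm above the rollers' foot; x to the plain end, z out of the top face. Roller axes x = +75 and -75, z = -10 mm; body x = -85 to 85, z = -13 to 16 mm (flat top); end stop x = -85 to -89, 16 mm above the top. On the 42 mm stack: slope 16.26 deg, point 40.6 mm above the plate. Grip across at mid-length.
- wedge_center (a point): Steel wedge, 80 mm long, 26 mm wide, flat underside, top sloping 16.26 deg from 33.3 mm high at the thick end (round hole in its end face) to 10 mm at the thin end; 0.28 kg, on the cloth. Point: mid-length, mid-width, 10.8 mm above the underside (half-way up); x along the underside to the thin end, y across, z square to the underside. Grip across the width near mid-length.
- loupe_center (a point): Bystander: black watch loupe, 33 mm wide and 32 mm high, standing at the far side. Point: its centre, half-way up.
- dust_brush_center (a point): Bystander: dusting brush with wooden handle, 148 mm long and 20 mm high, lying at the far right. Point: its centre, half-way up; y along its length.
- gel_pen_center (a point): Bystander: white pen, 154 mm long and 12 mm high, lying at the far left. Point: its centre, half-way up; y along its length.
Things that resemble listed ones, but are neither listed nor needed, are in the scene too. What is shaped like the part that bears block_thick_center but pink or purple is not meant.

How it is judged:
By the outcome, as a careful person would: the job done as asked, in the order asked, and still so for the second after the job is handed in, with the robot touching nothing.
It also fails if it takes over 122 s, if anything falls off the work surface, if the arm or the gripper's body presses on something with over 40 N, if the wrist force passes 120 N, or if a joint passes its speed limit or range.

## Working session

There is one attempt and no reset: what is moved stays moved. The work goes in short steps, Python scripts to look and compute and a shell command to move; the robot and the scene stay as the last step left them, time stands still between calls to the robot, and variables do not carry over. Pictures are saved under pics/ and viewed, and the job is handed in when it is done.

```bash
ls; mkdir -p pics; python3 - <<'E'
from rig import bot, imaging
import cv2,numpy as np
s=bot.sense()
for k,v in s.items(): print(k,np.round(v,4).tolist())
for n in("scene","top"):
    f=imaging.grab_frame(n)
    cv2.imwrite(f"pics/{n}0.png",f["img"][:,:,::-1])
    R=cv2.Rodrigues(np.array(f["rvec"]))[0]
    print(n,f["fx"],f["fy"],f["cx"],f["cy"],f["k1"],(-R.T@np.array(f["tvec"]).ravel()).round(3),R.round(3).tolist(),(f["depth"]>0).mean())
E
```

```text
pics
time_s 0.0
joint_pos [1.1267, 0.1815, 1.608, 0.0, 1.3538, -0.2063]
joint_vel [-0.0002, -0.0005, -0.0008, 0.0002, -0.0012, -0.0008]
joint_torque [0.0008, -43.3877, -34.1845, 0.0704, 0.0387, -0.0002]
ee_pos [0.1352, 0.5583, 0.2378]
ee_rot [[-0.9719, 0.2356, -0.0008], [0.2356, 0.9719, -0.0016], [0.0004, -0.0017, -1.0]]
contact_force [0.0614, 0.5816, -0.0005]
torque [0.0258, -0.0038, -0.043]
width 0.0884
scene 463.0549204792533 463.0549204792533 319.88082186548746 227.67025020549283 0.014779001238900953 [ 0.093 -0.753  0.507] [[0.877, -0.48, 0.013], [-0.199, -0.388, -0.9], [0.436, 0.787, -0.436]] 0.9962076822916667
top 620.1012715996877 620.1012715996877 316.1664210150677 243.88520122767616 -0.18755038560662093 [0.174 0.256 1.795] [[-0.439, -0.898, 0.002], [-0.874, 0.427, -0.233], [0.209, -0.104, -0.972]] 0.9961458333333333
```

View pics/scene0.png

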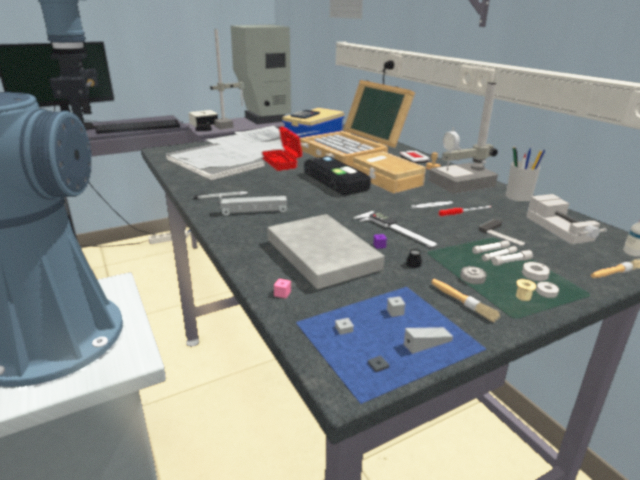

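View pics/top0.png

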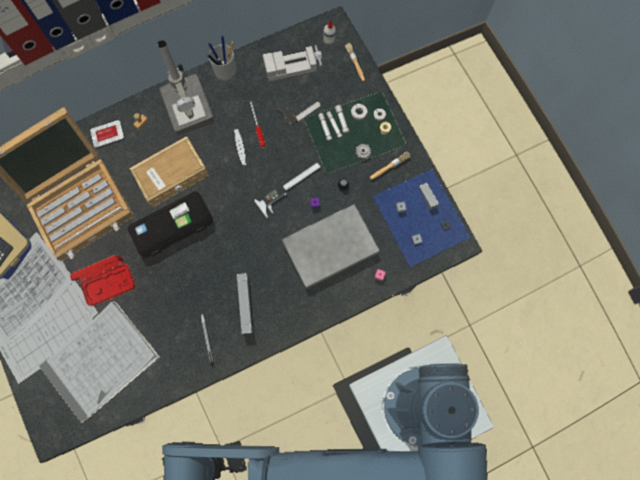

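```bash
cat > h.py <<'E'
from rig import bot, imaging
import cv2,numpy as np
def grab(n):
    f=imaging.grab_frame(n)
    f["R"]=cv2.Rodrigues(np.array(f["rvec"],float))[0]; f["t"]=np.array(f["tvec"],float).ravel()
    f["C"]=-f["R"].T@f["t"]; f["K"]=np.array([[f["fx"],0,f["cx"]],[0,f["fy"],f["cy"]],[0,0,1]]); f["D"]=np.array([f["k1"],0,0,0,0.])
    return f
def rays(f,uv):
    uv=np.asarray(uv,float).reshape(-1,1,2)
    xy=cv2.undistortPoints(uv,f["K"],f["D"]).reshape(-1,2)
    return np.c_[xy,np.ones(len(xy))]
def onplane(f,uv,z):
    d=rays(f,uv)@f["R"]  # world dirs
    s=(z-f["C"][2])/d[:,2]
    return f["C"]+s[:,None]*d
def cloud(f):
    v,u=np.mgrid[0:480,0:640]
    d=rays(f,np.c_[u.ravel(),v.ravel()].astype(float))*f["depth"].reshape(-1,1)
    return ((d-f["t"])@f["R"]).reshape(480,640,3)
def proj(f,P):
    return cv2.projectPoints(np.asarray(P,float).reshape(-1,1,3),f["rvec"],f["t"],f["K"],f["D"])[0].reshape(-1,2)
def crop(f,name,u0,v0,u1,v1,k):
    im=cv2.resize(f["img"][v0:v1,u0:u1,::-1],None,fx=k,fy=k,interpolation=cv2.INTER_CUBIC)
    cv2.imwrite("pics/"+name+".png",im)
E
python3 - <<'E'
from h import *
import pickle
S=grab("scene");T=grab("top")
pickle.dump((S,T),open("f0.pkl","wb"))
crop(S,"s_cloth",290,270,490,410,4)
crop(S,"s_bar",180,170,400,310,3)
crop(T,"t_cloth",360,150,490,270,5)
crop(T,"t_bar",190,190,400,370,4) if 0 else crop(T,"t_bar",190,190,400,340,3)
for f in(S,T):
    X=cloud(f); 
    print([ (uv,X[uv[1],uv[0]].round(4).tolist()) for uv in ([(397,303),(344,323),(378,363),(428,338),(325,245),(255,202)] if f is S else [(401,206),(417,239),(446,226),(428,195),(330,245),(244,300)])])
E
```

```text
[((397, 303), [0.547, -0.221, 0.0276]), ((344, 323), [0.4445, -0.2089, 0.012]), ((378, 363), [0.4447, -0.3105, 0.0043]), ((428, 338), [0.5354, -0.3183, 0.0243]), ((325, 245), [0.5279, 0.0081, 0.0409]), ((255, 202), [0.488, 0.3137, 0.0341])]
[((401, 206), [0.5493, -0.2152, 0.015]), ((417, 239), [0.4394, -0.2131, 0.0042]), ((446, 226), [0.4364, -0.3123, 0.0027]), ((428, 195), [0.544, -0.3059, 0.0153]), ((330, 245), [0.5289, 0.0344, 0.0455]), ((244, 300), [0.4949, 0.3267, 0.0301])]
```

View pics/s_cloth.png

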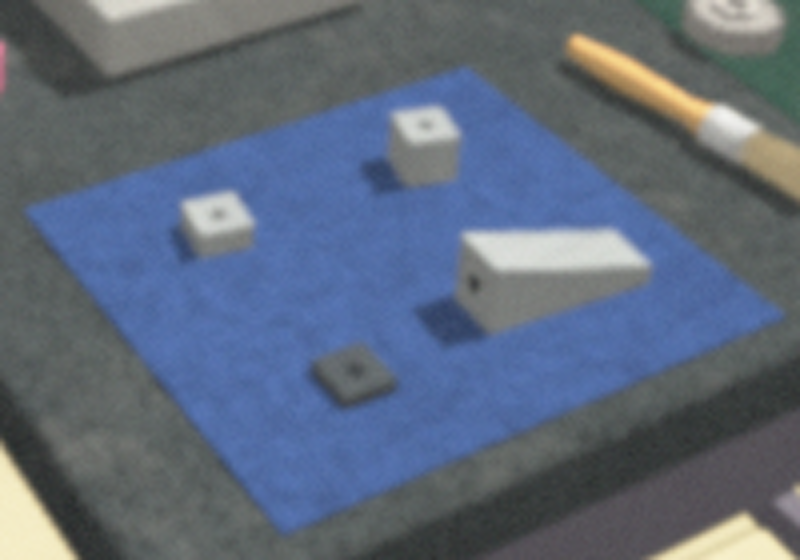

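View pics/s_bar.png

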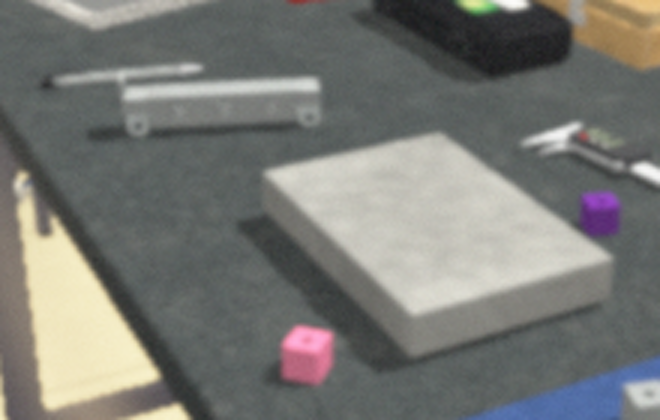

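View pics/t_cloth.png

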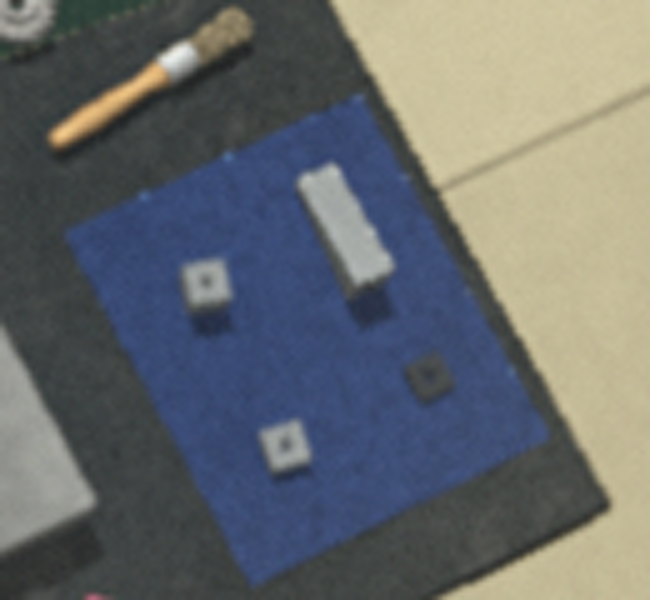

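View pics/t_bar.png

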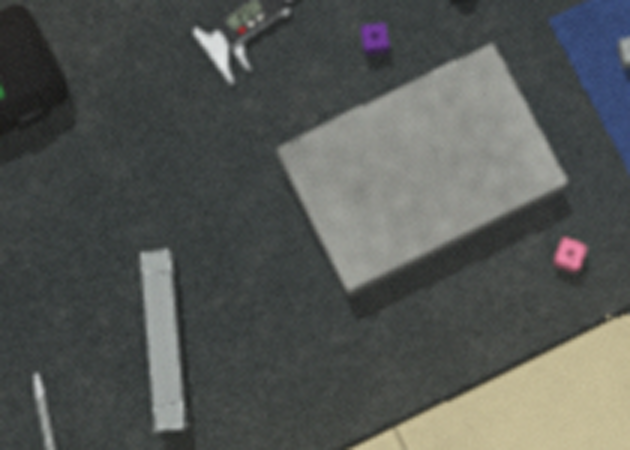

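```bash
python3 - <<'E'
from h import *
import pickle
S,T=pickle.load(open("f0.pkl","rb"))
crop(S,"s_bar2",185,175,305,235,6)
crop(T,"t_bar2",190,260,290,370,5)
np.set_printoptions(linewidth=220)
X=cloud(S)
print((X[184:218:2,216:296:4,2]*1000).round().astype(int))
print(X[184:218:2,216:296:8,:2].round(2)[8].tolist())
X=cloud(T)
print((X[268:344:4,232:262:2,2]*1000).round().astype(int))
E
```

```text
[[  4   2   0  -2   3   3  -1   1   1   1   3   2   2   1   0  -1   1   2   1   0]
 [  0   0   2   2   2   1   1   2   1   2   1   2   1   0   1   1   2   1   4   0]
 [  0   1   0   2 507  -1   2   1   1   0   1   1   2  -1   0   0   1   0   2   1]
 [  0   1   2   0   0   1   0   1   0   1   1   2   0   0   1   1   2   0   1   3]
 [ -2   1   2  -2  12  10   9  10   1   1   2   0   1   3   0   3   1   1   3   2]
 [ 10  53   7   6   6   5   4   0   2   1   1   0   1   1   1   2   2   2   0   1]
 [  4  52  -1   1   2   1   1   2   2   2   2   0   0   0  38  35  37  36  -1   2]
 [  1  49   2   0  37  36  37  38  37  36  36  36  36  39  37  37  37  36   2  -1]
 [  0  44  37  38  36  38  37  38  38  36  36  35  37  36  36  36  34  34  -1   2]
 [ -1  38  38  37  35  37  35  34  35  32  34  32  31  32  30  30  30  29   0   1]
 [  1  30  32  31  30  31  29  30  29  14  26  26  25  16  25  27  24  24   1   1]
 [  1  26  27  26  25  20  16  24  24  17  16  21  21  15  21  18  20  17   0  -1]
 [  1   1  20  18  21  19  15  18  17 507  15  13  15  15  13  12  13  12   1   2]
 [ -2   2  14  14  13
[... 1233 characters left out ...]
  -4   -3    1   -3   41   37   35   32   41    2    2   -9   -1   -5    3]
 [   0    2  -10   -1   33   33   36   38   25   23    0    0    3   -1    7]
 [   8   -5   -6    5   36   31   35   36   43   12    2   -5    1   -5    3]
 [  -6   -2    4   -3    2   33   36   40   38   37   -6   -1   -2   -4    0]
 [   2    2    1   -7    6   39   32   44   33   36   -1   -4    3   -2    0]
 [   1    5   -3   -1    1   35   41   34   30   33    0    0   -3    1   -1]
 [  -2   -3    1   -2   -2   53   54   55   53   51   13  -12    3   -3    2]
 [  -2    3    0   -2    0   -3   -9    6   -4    1   -4   -7    1   -4   -7]
 [  -3    2    4    0   -2  -16  -12    3   -2    1   12   -4    1    0    0]]
```

View pics/s_bar2.png

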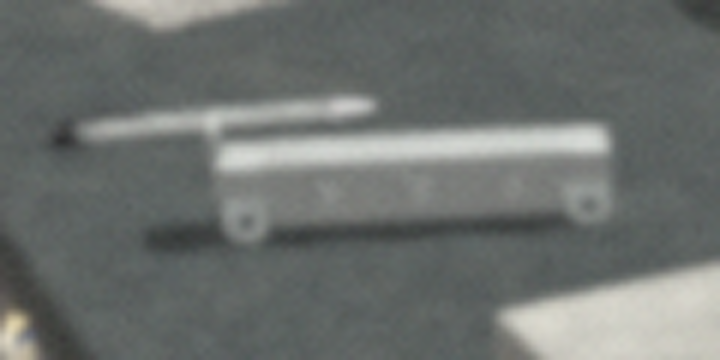

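View pics/t_bar2.png

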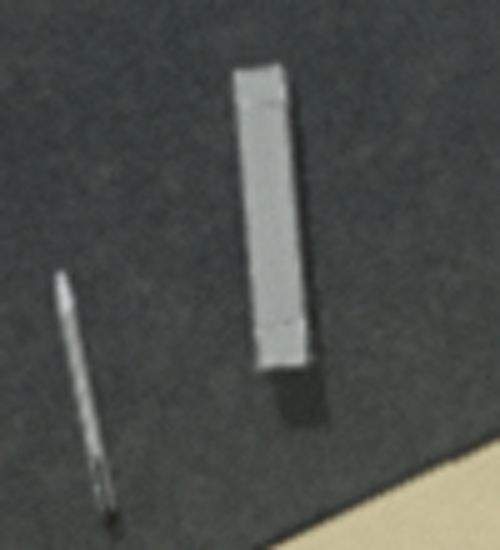

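```bash
cat > m.py <<'E'
from h import *
def rectfit(P):
    (c,(w,h),a)=cv2.minAreaRect((P[:,:2]*1000).astype(np.float32)); return np.round(c,1),np.round((w,h),1),round(a,1)
def comps(X,lo,hi,box,minn=8):
    m=((X[...,2]>lo)&(X[...,2]<hi)&(X[...,0]>box[0])&(X[...,0]<box[1])&(X[...,1]>box[2])&(X[...,1]<box[3])).astype(np.uint8)
    n,l,s,c=cv2.connectedComponentsWithStats(m,connectivity=4)
    return [(l==i) for i in range(1,n) if s[i,4]>=minn]
E
python3 - <<'E'
from m import *
import pickle
S,T=pickle.load(open("f0.pkl","rb"))
for nm,f in(("S",S),("T",T)):
    X=cloud(f)
    hsv=cv2.cvtColor(f["img"],cv2.COLOR_RGB2HSV)
    print(nm)
    # cloth objects: not blue within cloth region
    box=(0.38,0.62,-0.37,-0.17)
    m=((X[...,0]>box[0])&(X[...,0]<box[1])&(X[...,1]>box[2])&(X[...,1]<box[3])&(hsv[...,1]<90)).astype(np.uint8)
    n,l,s,c=cv2.connectedComponentsWithStats(m)
    for i in range(1,n):
        if s[i,4]<25: continue
        P=X[l==i]; z=P[:,2]; zt=np.percentile(z,85)
        top=P[z>zt-0.004]
        print(s[i],c[i].round(1),"meanxy",P[:,:2].mean(0).round(4),"z85",zt.round(4),"all",rectfit(P),"top",len(top),rectfit(top),top.mean(0).round(4))
    for k in comps(X,0.036,0.046,(0.4,0.66,-0.16,0.18),500):
        P=X[k]; print("plate",len(P),P.mean(0).round(4),rectfit(P))
    for k in comps(X,0.025,0.07,(0.35,0.66,0.2,0.5),60):
        P=X[k]; print("bar",len(P),P.mean(0).round(4),rectfit(P))
E
```

```text
S
[387 296  19  21 339] [395.5 305.9] meanxy [ 0.5491 -0.2153] z85 0.027 all (array([ 562.8, -199.8]), array([72.2, 33.1]), 48.4) top 132 (array([ 549.3, -214.1]), array([26.6, 24.9]), 74.8) [ 0.5484 -0.2147  0.0266]
[335 317  19  18 264] [343.8 325.5] meanxy [ 0.4418 -0.2128] z85 0.015 all (array([ 447. , -204.4]), array([42.5, 34.6]), 80.5) top 150 (array([ 441.8, -211. ]), array([27.5, 23.6]), 80.0) [ 0.4413 -0.2123  0.0142]
[403 327  50  27 990] [425.1 337.8] meanxy [ 0.5367 -0.3108] z85 0.0303 all (array([ 553.3, -290.9]), array([62.8, 93.6]), 86.4) top 263 (array([ 525.4, -306.6]), array([27.7, 39.3]), 84.7) [ 0.5208 -0.3077  0.031 ]
[362 350 126  58 602] [423.  378.6] meanxy [ 0.4913 -0.366 ] z85 0.001 all (array([ 499.9, -366. ]), array([  8. , 239.7]), 90.0) top 602 (array([ 499.9, -366. ]), array([  8. , 239.7]), 90.0) [ 0.4913 -0.366  -0.    ]
[368 356  21  16 220] [378.  363.2] meanxy [ 0.4418 -0.3142] z85 0.0097 all (array([ 444.8, -313. ]), array([25.7, 29.3]), 85.1) top 190 (array([ 442.7, -312.8]), array([25.6, 25.2]), 85.1) [ 0.4419 -0.3137  0.0086]
[ 339  411   70  
[... 1139 characters left out ...]
 31.3]), 5.2) top 27 (array([ 437.7, -309.8]), array([20.5, 23.9]), 83.2) [ 0.4383 -0.3096  0.0107]
[411 234  12  11  94] [416.7 239. ] meanxy [ 0.4392 -0.211 ] z85 0.0158 all (array([ 441. , -213.1]), array([31.8, 31.3]), 80.0) top 36 (array([ 440. , -210.6]), array([23.6, 23.8]), 82.6) [ 0.4383 -0.2104  0.0156]
[381 292  23  13  57] [391.2 298.6] meanxy [ 0.3851 -0.2196] z85 -0.8859 all (array([ 385.8, -218.6]), array([96.2, 11.3]), 89.9) top 12 (array([ 384.3, -224. ]), array([82.1,  6.2]), 87.0) [ 0.3838 -0.2343 -0.8712]
plate 2800 [0.5291 0.0288 0.0402] (array([530.8,  31.4]), array([161.4, 239.8]), 0.5)
bar 612 [0.4851 0.331  0.0355] (array([485.2, 331.3]), array([ 29.8, 179.7]), 69.8)
```

```bash
python3 - <<'E'
from m import *
import pickle
S,T=pickle.load(open("f0.pkl","rb"))
def q(name,f,uv,k,o,z):
    P=onplane(f,np.array(uv,float)/k+np.array(o),z)*1000
    e=[round(float(np.degrees(np.arctan2(*(P[(i+1)%4]-P[i])[[1,0]]))),1) for i in range(4)]
    L=[round(float(np.linalg.norm(P[(i+1)%4]-P[i])),1) for i in range(4)]
    print(name,P.mean(0).round(1)[:2],e,L)
o=(290,270)
q("thick",S,[(390,112),(438,105),(460,135),(402,145)],4,o,.026)
q("mid",S,[(180,203),(232,192),(254,220),(197,232)],4,o,.014)
q("thin",S,[(312,358),(362,345),(396,382),(346,401)],4,o,.008)
o=(360,150)
q("thickT",T,[(182,265),(224,260),(231,297),(190,306)],5,o,.026)
q("midT",T,[(260,430),(300,420),(310,460),(273,470)],5,o,.014)
q("thinT",T,[(407,365),(437,352),(454,385),(425,401)],5,o,.008)
# wedge: top ridge edges
X=cloud(S)
P=onplane(S,np.array([(462,233),(493,270),(612,229),(650,266)])/4+np.array((290,270)),.0353)*1000
print(P[:2].round(1)); 
P=onplane(S,np.array([(612,229),(650,266)])/4+np.array((290,270)),.012)*1000;print(P.round(1))
P=onplane(T,np.array([(345,290),(392,268)])/5+np.array((360,150)),.0353)*1000;print(P.round(1))
P=onplane(T,np.array([(298,178),(333,164)])/5+np.array((360,150)),.012)*1000;print(P.round(1))
# bar corners, top
P=onplane(S,np.array([(216,143),(606,124),(610,150),(216,168)])/6+np.array((185,175)),.036)*1000;print("bar S",P.round(1))
P=onplane(T,np.array([(234,70),(283,65),(310,365),(258,370)])/5+np.array((190,260)),.036)*1000;print("bar T (far pair, near pair)",P.round(1))
E
```

```text
thick [ 550.1 -213. ] [-13.8, -103.8, 168.0, 65.7] [23.6, 24.2, 28.2, 25.5]
mid [ 443.1 -210.8] [-9.1, -95.4, 170.4, 79.9] [24.3, 21.0, 26.0, 20.8]
thin [ 443.  -313.8] [-8.0, -91.2, 178.7, 86.0] [21.8, 23.0, 22.9, 25.6]
thickT [ 545.4 -212.7] [-108.8, 162.2, 76.8, -17.3] [25.7, 23.4, 25.5, 25.9]
midT [ 437.8 -210.9] [-101.8, 165.5, 79.2, -10.3] [25.1, 25.1, 23.3, 25.4]
thinT [ 437.8 -312.4] [-92.5, 178.3, 92.6, -2.3] [20.5, 22.6, 20.8, 24.5]
[[ 509.  -292.4   35.3]
 [ 505.4 -316.5   35.3]]
[[ 588.1 -297.2   12. ]
 [ 585.3 -323.2   12. ]]
[[ 502.8 -282.7   35.3]
 [ 502.5 -315.    35.3]]
[[ 582.4 -298.2   12. ]
 [ 580.9 -322.    12. ]]
bar S [[414.4 370.4  36. ]
 [577.5 313.2  36. ]
 [566.1 284.5  36. ]
 [405.6 343.   36. ]]
bar T (far pair, near pair) [[571.9 313.6  36. ]
 [562.1 286.7  36. ]
 [398.  345.6  36. ]
 [408.3 373.5  36. ]]
```

```bash
cat > plan.py <<'E'
# usage: plan.py x y z thetay_deg tilt_deg  (mm)
import sys,numpy as np
from rig import bot
from scipy.spatial.transform import Rotation as Ro
x,y,z,th=[float(a) for a in sys.argv[1:5]]; tilt=float(sys.argv[5]) if len(sys.argv)>5 else 0
s=bot.sense(); R0=np.array(s["ee_rot"]); p=np.array(s["ee_pos"])
a=np.radians(th); yv=np.array([np.cos(a),np.sin(a),0]); zv=np.array([0,0,-1.]); R1=np.c_[np.cross(yv,zv),yv,zv]@Ro.from_rotvec([0,np.radians(tilt),0]).as_matrix()
d=R0.T@(np.array([x,y,z])/1000-p); w=np.degrees(Ro.from_matrix(R0.T@R1).as_rotvec())
print("t",round(s["time_s"],2),"at",(p*1000).round(1),"thy",round(float(np.degrees(np.arctan2(R0[1,1],R0[0,1]))),2),"width",round(s["width"]*1000,1),"F",np.round(s["contact_force"],1))
print("shares t",(d/0.3).round(4),"w",(w/60).round(4),"rows>=",round(float(max(np.linalg.norm(d)/.0417,np.linalg.norm(w)/7.16)),1))
E
python3 plan.py 547.5 -213 240 -14
```

```text
t 0.2 at [135.3 558.6 238.2] thy 76.38 width 88.2 F [0.2 0.6 0.1]
shares t [-1.9411 -2.1759 -0.0042] w [-9.0000e-04  6.0000e-04  1.5063e+00] rows>= 21.0
```

```bash
python3 -m creep '[{"tx":-0.97,"ty":-1,"wz":0.75,"hand":0.6},{"tx":-0.97,"ty":-1,"wz":0.75,"hand":0.6},{"tx":-0.97,"ty":-1,"wz":0.75,"hand":0.6},{"tx":-0.97,"ty":-1,"wz":0.75,"hand":0.6},{"tx":-0.97,"ty":-1,"wz":0.75,"hand":0.6},{"tx":-0.97,"ty":-1,"wz":0.75,"hand":0.6},{"tx":-0.97,"ty":-1,"wz":0.75,"hand":0.6},{"tx":-0.97,"ty":-1,"wz":0.75,"hand":0.6},{"tx":-0.97,"ty":-1,"wz":0.75,"hand":0.6},{"tx":-0.97,"ty":-1,"wz":0.75,"hand":0.6},{"tx":-0.97,"ty":-1,"wz":0.75,"hand":0.6}]' 20; python3 plan.py 547.5 -213 120 -14
```

```text
t 0.2 at [135.3 558.6 238.2] thy 76.38 width 88.2 F [0.2 0.6 0.1]
shares t [-1.9412 -2.1755  0.3958] w [-9.0000e-04  6.0000e-04  1.5063e+00] rows>= 21.2invalid input at $[0]: expected keys tx, ty, tz, wx, wy, wz, hand
```

```bash
python3 -m creep '[{"tx":-0.97,"ty":-1,"tz":0,"wx":0,"wy":0,"wz":0.75,"hand":0.6},{"tx":-0.97,"ty":-1,"tz":0,"wx":0,"wy":0,"wz":0.75,"hand":0.6},{"tx":-0.97,"ty":-1,"tz":0,"wx":0,"wy":0,"wz":0.75,"hand":0.6},{"tx":-0.97,"ty":-1,"tz":0,"wx":0,"wy":0,"wz":0.75,"hand":0.6},{"tx":-0.97,"ty":-1,"tz":0,"wx":0,"wy":0,"wz":0.75,"hand":0.6},{"tx":-0.97,"ty":-1,"tz":0,"wx":0,"wy":0,"wz":0.75,"hand":0.6},{"tx":-0.97,"ty":-1,"tz":0,"wx":0,"wy":0,"wz":0.75,"hand":0.6},{"tx":-0.97,"ty":-1,"tz":0,"wx":0,"wy":0,"wz":0.75,"hand":0.6},{"tx":-0.97,"ty":-1,"tz":0,"wx":0,"wy":0,"wz":0.75,"hand":0.6},{"tx":-0.97,"ty":-1,"tz":0,"wx":0,"wy":0,"wz":0.75,"hand":0.6},{"tx":-0.97,"ty":-1,"tz":0,"wx":0,"wy":0,"wz":0.75,"hand":0.6}]' 20; python3 plan.py 547.5 -213 120 -14
```

```text
time_s: 1.12
ee_pos: [0.3509, 0.1932, 0.239]
ee_rot: [[-0.514, 0.858, 0.002], [0.858, 0.514, -0.002], [-0.003, 0.001, -1.0]]
contact_force: [-0.7, -0.0, 0.5]
width: 0.0529
t 1.12 at [350.9 193.2 239. ] thy 30.9 width 52.9 F [-0.7 -0.   0.5]
shares t [-1.4971 -0.1334  0.4012] w [0.0018 0.0025 0.7484] rows>= 11.2
```

```bash
python3 -m creep '[{"tx":-1,"ty":-0.09,"tz":0.15,"wx":0,"wy":0,"wz":0.748,"hand":0.6},{"tx":-1,"ty":-0.09,"tz":0.15,"wx":0,"wy":0,"wz":0.748,"hand":0.6},{"tx":-1,"ty":-0.09,"tz":0.15,"wx":0,"wy":0,"wz":0.748,"hand":0.6},{"tx":-1,"ty":-0.09,"tz":0.15,"wx":0,"wy":0,"wz":0.748,"hand":0.6},{"tx":-1,"ty":-0.09,"tz":0.15,"wx":0,"wy":0,"wz":0.748,"hand":0.6},{"tx":-1,"ty":-0.09,"tz":0.15,"wx":0,"wy":0,"wz":0.748,"hand":0.6},{"tx":-1,"ty":-0.09,"tz":0.15,"wx":0,"wy":0,"wz":0.748,"hand":0.6},{"tx":-1,"ty":-0.09,"tz":0.15,"wx":0,"wy":0,"wz":0.748,"hand":0.6}]'; python3 plan.py 547.5 -213 60 -14
```

```text
time_s: 1.78
ee_pos: [0.4822, -0.0756, 0.193]
ee_rot: [[0.239, 0.971, 0.0], [0.971, -0.239, -0.001], [-0.001, 0.001, -1.0]]
contact_force: [-0.2, 0.3, 0.2]
width: 0.0525
t 1.78 at [482.2 -75.6 193. ] thy -13.8 width 52.5 F [-0.2  0.3  0.2]
shares t [-0.3925  0.3204  0.4439] w [0.0005 0.0011 0.0033] rows>= 4.8
```

```bash
python3 -m creep '[{"tx":-0.3925,"ty":0.32,"tz":0.44,"wx":0,"wy":0,"wz":0.003,"hand":0.6},{"tx":-0.3925,"ty":0.32,"tz":0.44,"wx":0,"wy":0,"wz":0.003,"hand":0.6},{"tx":-0.3925,"ty":0.32,"tz":0.44,"wx":0,"wy":0,"wz":0.003,"hand":0.6},{"tx":-0.3925,"ty":0.32,"tz":0.44,"wx":0,"wy":0,"wz":0.003,"hand":0.6},{"tx":-0.3925,"ty":0.32,"tz":0.44,"wx":0,"wy":0,"wz":0.003,"hand":0.6},{"tx":-0.3925,"ty":0.32,"tz":0.44,"wx":0,"wy":0,"wz":0.003,"hand":0.6},{"tx":-0.3925,"ty":0.32,"tz":0.5,"wx":0,"wy":0,"wz":0.003,"hand":0.6},{"tx":-0.3925,"ty":0.32,"tz":0.56,"wx":0,"wy":0,"wz":0.003,"hand":0.6},{"tx":-0.3925,"ty":0.32,"tz":0.61,"wx":0,"wy":0,"wz":0.003,"hand":0.6},{"tx":-0.3925,"ty":0.32,"tz":0.61,"wx":0,"wy":0,"wz":0.003,"hand":0.6}]'; python3 - <<'E'
from h import *
f=grab("scene"); crop(f,"s1",330,210,490,350,5)
E
```

```text
time_s: 2.62
ee_pos: [0.5445, -0.2058, 0.0081]
ee_rot: [[0.236, 0.972, -0.005], [0.972, -0.236, 0.003], [0.002, -0.005, -1.0]]
contact_force: [-0.5, -0.0, 0.2]
width: 0.0529
```

View pics/s1.png

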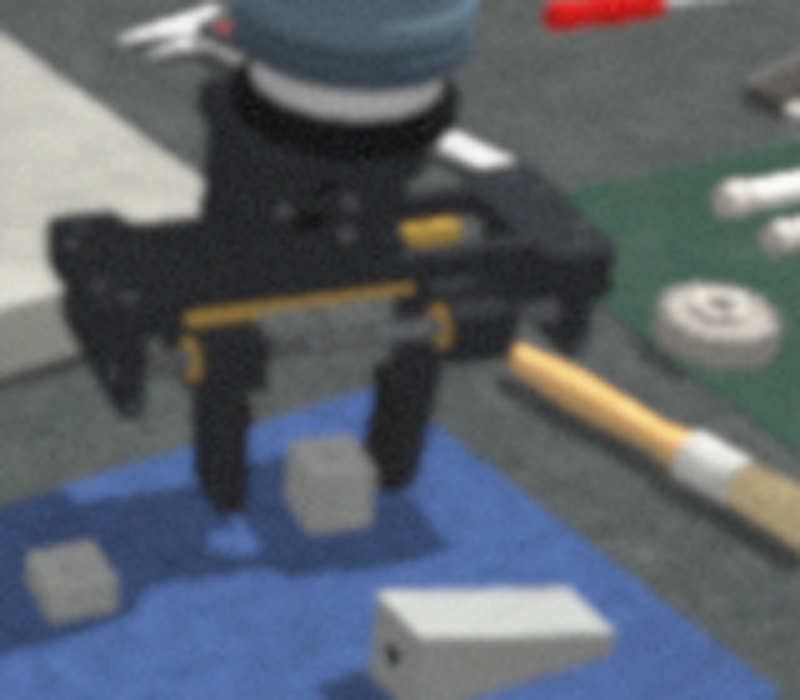

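```bash
python3 plan.py 547.5 -213 7 -14
```

```text
t 2.67 at [ 545.4 -206.3    9.7] thy -13.62 width 52.8 F [ 0.4  0.4 -0.6]
shares t [-0.02    0.0121  0.0089] w [-0.0034 -0.0014  0.0064] rows>= 0.2
```

```bash
python3 -m creep '[{"tx":-0.021,"ty":0.01,"tz":0.007,"wx":-0.003,"wy":0,"wz":0.005,"hand":0.6},{"tx":-0.021,"ty":0.01,"tz":0.007,"wx":-0.003,"wy":0,"wz":0.005,"hand":0.6},{"tx":-0.021,"ty":0.01,"tz":0.007,"wx":-0.003,"wy":0,"wz":0.005,"hand":0.2},{"tx":-0.021,"ty":0.01,"tz":0.007,"wx":-0.003,"wy":0,"wz":0.005,"hand":0.2},{"tx":-0.021,"ty":0.01,"tz":0.007,"wx":-0.003,"wy":0,"wz":0.005,"hand":0.2},{"tx":-0.021,"ty":0.01,"tz":0.007,"wx":-0.003,"wy":0,"wz":0.005,"hand":0.2},{"tx":-0.021,"ty":0.01,"tz":0.007,"wx":-0.003,"wy":0,"wz":0.005,"hand":0.2},{"tx":-0.021,"ty":0.01,"tz":0.007,"wx":-0.003,"wy":0,"wz":0.005,"hand":0.2}]' 20; python3 - <<'E'
from h import *
for i in range(3):
    s=bot.sense(); print(np.array(s["ee_pos"])*1000,s["width"]*1000)
    f=grab("scene")
crop(f,"s2",330,210,490,350,5)
E
python3 plan.py 547.5 -213 7 -14
```

```text
time_s: 3.33
ee_pos: [0.5482, -0.2152, 0.009]
ee_rot: [[0.242, 0.97, 0.003], [0.97, -0.242, -0.001], [-0.0, 0.004, -1.0]]
contact_force: [-0.1, -0.0, 3.9]
width: 0.0242
[ 548.17889113 -215.24846492    8.96352497] 24.220308180418076
[ 548.15146438 -215.26190081    8.95457648] 23.663106394815728
[ 548.13684861 -215.25573388    8.94358526] 23.985530905382838
t 3.48 at [ 548.1 -215.3    8.9] thy -13.98 width 24.1 F [-0.4  2.   4.9]
shares t [ 0.0068 -0.0039  0.0065] w [0.0032 0.0001 0.0003] rows>= 0.1
```

View pics/s2.png

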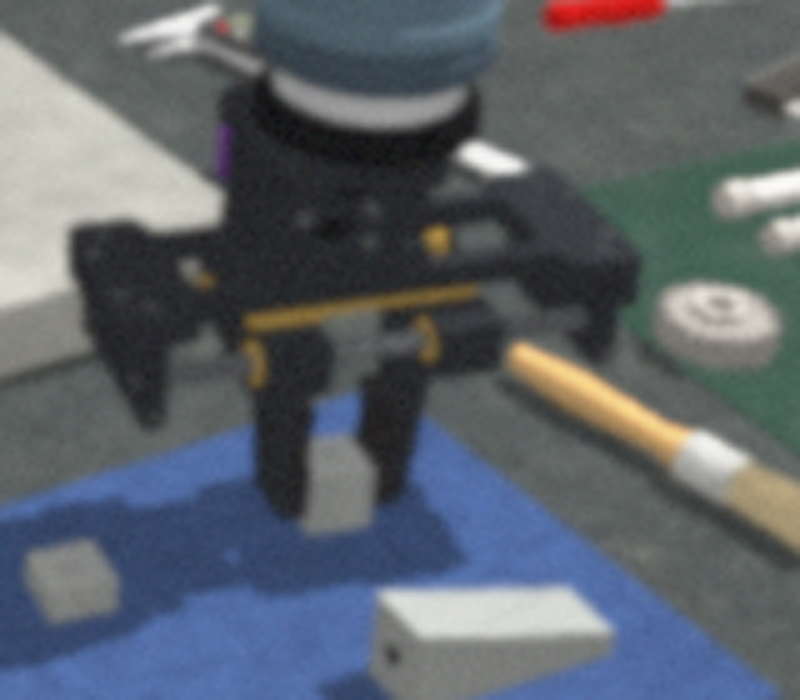

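```bash
python3 plan.py 531.5 -44 100 0;python3 plan.py 531.5 -44 47.3 0
```

```text
t 3.48 at [ 548.1 -215.3    8.9] thy -13.98 width 24.1 F [-0.4  2.   4.9]
shares t [ 0.5405 -0.1908 -0.3042] w [ 0.0032  0.0005 -0.2331] rows>= 4.7
t 3.48 at [ 548.1 -215.3    8.9] thy -13.98 width 24.1 F [-0.4  2.   4.9]
shares t [ 0.5405 -0.1914 -0.1285] w [ 0.0032  0.0005 -0.2331] rows>= 4.2
```

```bash
python3 -m creep '[{"tx":0,"ty":0,"tz":-0.1,"wx":0,"wy":0,"wz":0,"hand":0.2},{"tx":0,"ty":0,"tz":-0.2,"wx":0,"wy":0,"wz":0,"hand":0.2},{"tx":0.08,"ty":-0.03,"tz":-0.28,"wx":0.003,"wy":0,"wz":-0.04,"hand":0.2},{"tx":0.18,"ty":-0.06,"tz":-0.28,"wx":0.003,"wy":0,"wz":-0.12,"hand":0.2},{"tx":0.28,"ty":-0.1,"tz":-0.28,"wx":0.003,"wy":0,"wz":-0.2,"hand":0.2},{"tx":0.38,"ty":-0.135,"tz":-0.28,"wx":0.003,"wy":0,"wz":-0.233,"hand":0.2},{"tx":0.47,"ty":-0.166,"tz":-0.28,"wx":0.003,"wy":0,"wz":-0.233,"hand":0.2},{"tx":0.54,"ty":-0.191,"tz":-0.25,"wx":0.003,"wy":0,"wz":-0.233,"hand":0.2},{"tx":0.54,"ty":-0.191,"tz":-0.2,"wx":0.003,"wy":0,"wz":-0.233,"hand":0.2},{"tx":0.54,"ty":-0.191,"tz":-0.17,"wx":0.003,"wy":0,"wz":-0.233,"hand":0.2},{"tx":0.54,"ty":-0.191,"tz":-0.15,"wx":0.003,"wy":0,"wz":-0.233,"hand":0.2},{"tx":0.54,"ty":-0.191,"tz":-0.15,"wx":0.003,"wy":0,"wz":-0.233,"hand":0.2}]' 25; python3 plan.py 531.5 -44 47.3 0; sleep 0; python3 - <<'E'
from h import *
f=grab("scene"); crop(f,"s3",250,160,410,300,5)
E
python3 plan.py 531.5 -44 47.3 0
```

```text
time_s: 4.48
ee_pos: [0.5303, -0.0443, 0.0518]
ee_rot: [[0.001, 1.0, -0.003], [1.0, -0.001, 0.0], [0.0, -0.003, -1.0]]
contact_force: [0.2, -0.4, -1.2]
width: 0.0237
t 4.48 at [530.3 -44.3  51.8] thy -0.04 width 23.7 F [ 0.2 -0.4 -1.2]
shares t [0.001 0.004 0.015] w [-0.0027 -0.0003 -0.0006] rows>= 0.1
t 4.53 at [530.9 -44.7  52.7] thy -0.06 width 24.0 F [ 0.4 -0.4 -0.3]
shares t [0.0023 0.0019 0.0179] w [-0.0016 -0.     -0.001 ] rows>= 0.1
```

View pics/s3.png

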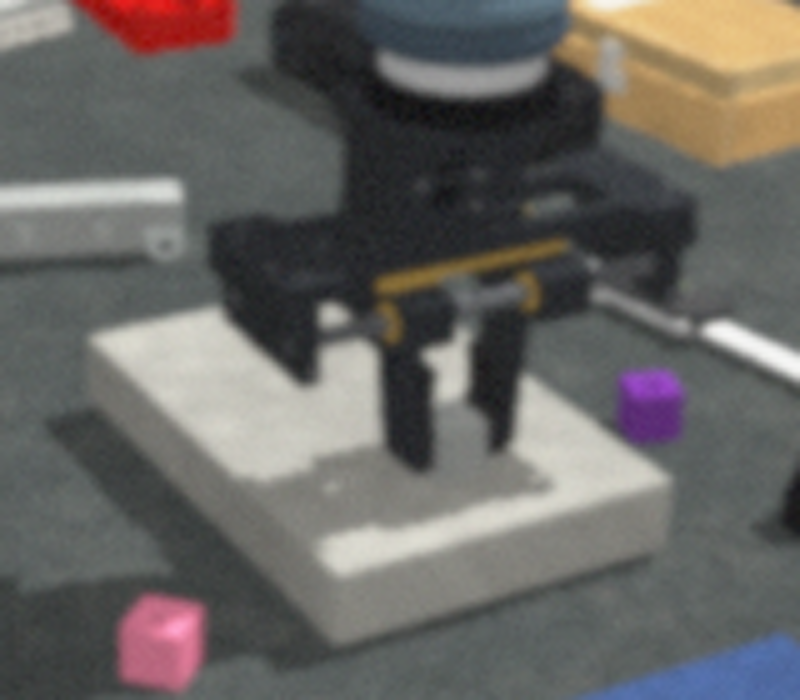

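```bash
python3 -m creep '[{"tx":0.002,"ty":0.002,"tz":0.008,"wx":0,"wy":0,"wz":0,"hand":0.2},{"tx":0.002,"ty":0.002,"tz":0.015,"wx":0,"wy":0,"wz":0,"hand":0.2},{"tx":0.002,"ty":0.002,"tz":0.019,"wx":0,"wy":0,"wz":0,"hand":0.2},{"tx":0.002,"ty":0.002,"tz":0.019,"wx":0,"wy":0,"wz":0,"hand":0.2},{"tx":0.002,"ty":0.002,"tz":0.019,"wx":0,"wy":0,"wz":0,"hand":0.2}]';  python3 plan.py 531.5 -44 47.3 0
```

```text
time_s: 4.95
ee_pos: [0.5321, -0.0437, 0.0479]
ee_rot: [[0.0, 1.0, 0.0], [1.0, -0.0, -0.0], [-0.0, 0.0, -1.0]]
contact_force: [0.5, -0.0, -0.7]
width: 0.024
t 4.95 at [532.1 -43.7  47.9] thy -0.02 width 24.0 F [ 0.5 -0.  -0.7]
shares t [-0.0009 -0.002   0.0019] w [ 0.0001  0.0004 -0.0004] rows>= 0.0
```

```bash
python3 -m creep '[{"tx":0,"ty":0,"tz":0.002,"wx":0,"wy":0,"wz":0,"hand":0.2},{"tx":0,"ty":0,"tz":0.004,"wx":0,"wy":0,"wz":0,"hand":0.2},{"tx":0,"ty":0,"tz":0.004,"wx":0,"wy":0,"wz":0,"hand":0.2},{"tx":0,"ty":0,"tz":0.004,"wx":0,"wy":0,"wz":0,"hand":0.2}]';  python3 plan.py 531.5 -44 47.3 0
```

```text
time_s: 5.28
ee_pos: [0.5322, -0.0436, 0.047]
ee_rot: [[-0.0, 1.0, 0.0], [1.0, 0.0, -0.001], [-0.001, 0.0, -1.0]]
contact_force: [-0.1, -0.1, 4.2]
width: 0.0236
t 5.28 at [532.2 -43.6  47. ] thy 0.0 width 23.6 F [-0.1 -0.1  4.2]
shares t [-0.0012 -0.0024 -0.0011] w [0.0003 0.0006 0.    ] rows>= 0.0
```

```bash
python3 -m creep '[{"tx":0,"ty":0,"tz":0,"wx":0,"wy":0,"wz":0,"hand":0.3},{"tx":0,"ty":0,"tz":0,"wx":0,"wy":0,"wz":0,"hand":0.45},{"tx":0,"ty":0,"tz":0,"wx":0,"wy":0,"wz":0,"hand":0.6},{"tx":0,"ty":0,"tz":0,"wx":0,"wy":0,"wz":0,"hand":0.6},{"tx":0,"ty":0,"tz":0,"wx":0,"wy":0,"wz":-0.2,"hand":0.6},{"tx":0,"ty":0,"tz":0,"wx":0,"wy":0,"wz":-0.75,"hand":0.6},{"tx":0,"ty":0,"tz":0,"wx":0,"wy":0,"wz":-0.75,"hand":0.6},{"tx":0,"ty":0,"tz":0,"wx":0,"wy":0,"wz":-0.75,"hand":0.6},{"tx":0,"ty":0,"tz":0,"wx":0,"wy":0,"wz":-0.75,"hand":0.6},{"tx":0,"ty":0,"tz":0,"wx":0,"wy":0,"wz":-0.75,"hand":0.6},{"tx":0,"ty":0,"tz":0,"wx":0,"wy":0,"wz":-0.75,"hand":0.6}]' 15; python3 -m creep '[{"tx":0,"ty":0,"tz":0,"wx":0,"wy":0,"wz":-0.75,"hand":0.6},{"tx":0,"ty":0,"tz":0,"wx":0,"wy":0,"wz":-0.75,"hand":0.6},{"tx":0,"ty":0,"tz":0,"wx":0,"wy":0,"wz":-0.75,"hand":0.6},{"tx":0,"ty":0,"tz":0,"wx":0,"wy":0,"wz":-0.75,"hand":0.6},{"tx":0,"ty":0,"tz":0,"wx":0,"wy":0,"wz":-0.75,"hand":0.6},{"tx":0,"ty":0,"tz":0,"wx":0,"wy":0,"wz":-0.75,"hand":0.6},{"tx":0,"ty":0,"tz":0,"wx":0,"wy":0,"wz":-0.75,"hand":0.6},{"tx":0,"ty":0,"tz":0,"wx":0,"wy":0,"wz":-0.75,"hand":0.6},{"tx":0,"ty":0,"tz":0,"wx":0,"wy":0,"wz":-0.75,"hand":0.6},{"tx":0,"ty":0,"tz":0,"wx":0,"wy":0,"wz":-0.75,"hand":0.6}]';  python3 plan.py 532.2 -44 47.3 90
```

```text
time_s: 6.2
ee_pos: [0.532, -0.0435, 0.0464]
ee_rot: [[-0.712, 0.703, -0.0], [0.703, 0.712, -0.0], [-0.0, -0.0, -1.0]]
contact_force: [0.4, 0.1, -0.6]
width: 0.0529
time_s: 7.03
ee_pos: [0.532, -0.0435, 0.0465]
ee_rot: [[-1.0, 0.002, -0.0], [0.002, 1.0, -0.0], [0.0, -0.0, -1.0]]
contact_force: [-0.5, -0.0, 0.0]
width: 0.0531
t 7.03 at [532.  -43.5  46.5] thy 89.91 width 53.1 F [-0.5 -0.   0. ]
shares t [-0.0007 -0.0016 -0.0027] w [-0.0003 -0.0001 -0.0015] rows>= 0.0
```

```bash
python3 -m creep '[{"tx":0,"ty":0,"tz":0,"wx":0,"wy":0,"wz":0,"hand":0.2},{"tx":0,"ty":0,"tz":0,"wx":0,"wy":0,"wz":0,"hand":0.2},{"tx":0,"ty":0,"tz":0,"wx":0,"wy":0,"wz":0,"hand":0.2},{"tx":0,"ty":0,"tz":0,"wx":0,"wy":0,"wz":0,"hand":0.2},{"tx":0,"ty":0,"tz":0,"wx":0,"wy":0,"wz":0,"hand":0.2},{"tx":0,"ty":0,"tz":0,"wx":0,"wy":0,"wz":0,"hand":0.2}]' 15; python3 plan.py 532.2 -44 47.3 90; python3 -m creep '[{"tx":0,"ty":0,"tz":0,"wx":0,"wy":0,"wz":0,"hand":0.35},{"tx":0,"ty":0,"tz":0,"wx":0,"wy":0,"wz":0,"hand":0.6},{"tx":0,"ty":0,"tz":0,"wx":0,"wy":0,"wz":0,"hand":0.6},{"tx":0,"ty":0,"tz":-0.1,"wx":0,"wy":0,"wz":0,"hand":0.6},{"tx":0,"ty":0,"tz":-0.2,"wx":0,"wy":0,"wz":0,"hand":0.6},{"tx":0,"ty":0,"tz":-0.2,"wx":0,"wy":0,"wz":0,"hand":0.6},{"tx":0,"ty":0,"tz":-0.2,"wx":0,"wy":0,"wz":0,"hand":0.6}]'; python3 plan.py 441 -211 60 80
```

```text
time_s: 7.53
ee_pos: [0.532, -0.0435, 0.0465]
ee_rot: [[-1.0, 0.0, -0.0], [0.0, 1.0, -0.0], [0.0, -0.0, -1.0]]
contact_force: [-0.4, 1.0, -0.6]
width: 0.024
t 7.53 at [532.  -43.5  46.5] thy 89.99 width 24.0 F [-0.4  1.  -0.6]
shares t [-0.0008 -0.0016 -0.0026] w [-0.0003 -0.0001 -0.0002] rows>= 0.0
time_s: 8.12
ee_pos: [0.5335, -0.044, 0.1084]
ee_rot: [[-1.0, 0.0, 0.004], [0.0, 1.0, -0.002], [-0.004, -0.002, -1.0]]
contact_force: [-0.9, -0.1, 0.2]
width: 0.0529
t 8.12 at [533.5 -44.  108.4] thy 90.0 width 52.9 F [-0.9 -0.1  0.2]
shares t [ 0.3091 -0.5565  0.161 ] w [-0.0013  0.004   0.1666] rows>= 4.7
```

```bash
python3 -m creep '[{"tx":0.309,"ty":-0.556,"tz":0,"wx":0,"wy":0.003,"wz":0.166,"hand":0.6},{"tx":0.309,"ty":-0.556,"tz":0,"wx":0,"wy":0.003,"wz":0.166,"hand":0.6},{"tx":0.309,"ty":-0.556,"tz":0,"wx":0,"wy":0.003,"wz":0.166,"hand":0.6},{"tx":0.309,"ty":-0.556,"tz":0.1,"wx":0,"wy":0.003,"wz":0.166,"hand":0.6},{"tx":0.309,"ty":-0.556,"tz":0.22,"wx":0,"wy":0.003,"wz":0.166,"hand":0.6},{"tx":0.309,"ty":-0.556,"tz":0.22,"wx":0,"wy":0.003,"wz":0.166,"hand":0.6},{"tx":0.309,"ty":-0.556,"tz":0.22,"wx":0,"wy":0.003,"wz":0.166,"hand":0.6},{"tx":0.309,"ty":-0.556,"tz":0.22,"wx":0,"wy":0.003,"wz":0.166,"hand":0.6},{"tx":0.309,"ty":-0.556,"tz":0.22,"wx":0,"wy":0.003,"wz":0.166,"hand":0.6}]'; python3 plan.py 441 -211 5.5 80
```

```text
time_s: 8.87
ee_pos: [0.4397, -0.2099, 0.0408]
ee_rot: [[-0.985, 0.173, -0.003], [0.173, 0.985, 0.0], [0.003, -0.0, -1.0]]
contact_force: [-0.3, -0.5, 0.3]
width: 0.053
t 8.87 at [ 439.7 -209.9   40.8] thy 80.05 width 53.0 F [-0.3 -0.5  0.3]
shares t [-0.0053 -0.0028  0.1178] w [-0.0005 -0.0029  0.0009] rows>= 0.8
```

```bash
python3 -m creep '[{"tx":-0.004,"ty":-0.003,"tz":0.06,"wx":0,"wy":-0.002,"wz":0,"hand":0.6},{"tx":-0.004,"ty":-0.003,"tz":0.1,"wx":0,"wy":-0.002,"wz":0,"hand":0.6},{"tx":-0.004,"ty":-0.003,"tz":0.117,"wx":0,"wy":-0.002,"wz":0,"hand":0.6},{"tx":-0.004,"ty":-0.003,"tz":0.117,"wx":0,"wy":-0.002,"wz":0,"hand":0.6},{"tx":-0.004,"ty":-0.003,"tz":0.117,"wx":0,"wy":-0.002,"wz":0,"hand":0.35},{"tx":-0.004,"ty":-0.003,"tz":0.117,"wx":0,"wy":-0.002,"wz":0,"hand":0.2},{"tx":-0.004,"ty":-0.003,"tz":0.117,"wx":0,"wy":-0.002,"wz":0,"hand":0.2},{"tx":-0.004,"ty":-0.003,"tz":0.117,"wx":0,"wy":-0.002,"wz":0,"hand":0.2},{"tx":-0.004,"ty":-0.003,"tz":0.117,"wx":0,"wy":-0.002,"wz":0,"hand":0.2},{"tx":-0.004,"ty":-0.003,"tz":0.117,"wx":0,"wy":-0.002,"wz":0,"hand":0.2}]' 20; python3 plan.py 532.2 -43.5 100 90; python3 - <<'E'
from h import *
f=grab("scene"); crop(f,"s4",270,210,430,350,5)
E
```

```text
time_s: 9.7
ee_pos: [0.4406, -0.2117, 0.0061]
ee_rot: [[-0.985, 0.173, -0.0], [0.173, 0.985, -0.001], [0.0, -0.001, -1.0]]
contact_force: [0.2, 1.4, 4.9]
width: 0.0239
t 9.7 at [ 440.6 -211.7    6.1] thy 80.03 width 23.9 F [0.2 1.4 4.9]
shares t [-0.2036  0.6047 -0.3138] w [-0.001  -0.0002 -0.1662] rows>= 5.1
```

View pics/s4.png

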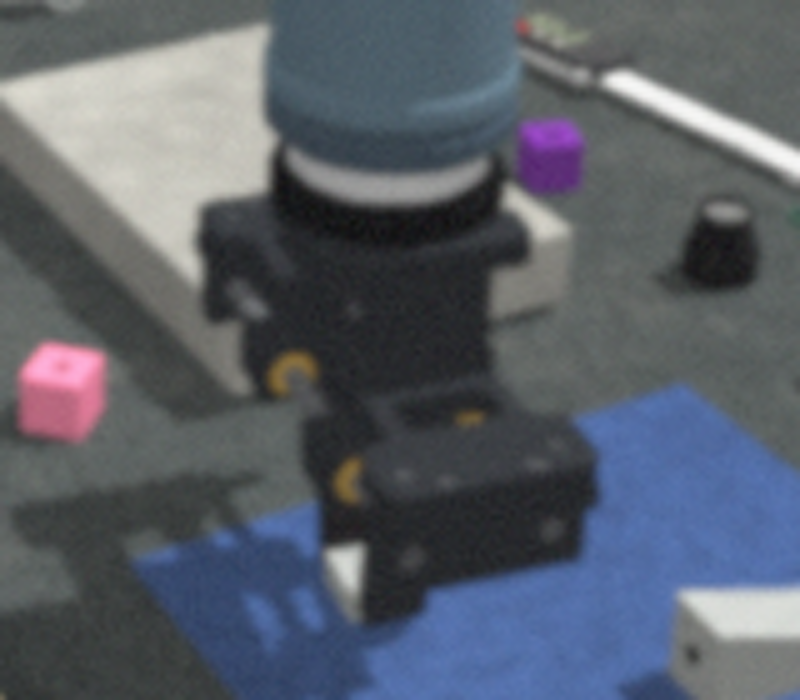

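```bash
python3 -m creep '[{"tx":0,"ty":0,"tz":-0.1,"wx":0,"wy":0,"wz":0,"hand":0.2},{"tx":0,"ty":0,"tz":-0.2,"wx":0,"wy":0,"wz":0,"hand":0.2},{"tx":-0.03,"ty":0.08,"tz":-0.29,"wx":0,"wy":0,"wz":-0.05,"hand":0.2},{"tx":-0.06,"ty":0.18,"tz":-0.314,"wx":0,"wy":0,"wz":-0.1,"hand":0.2},{"tx":-0.1,"ty":0.3,"tz":-0.314,"wx":0,"wy":0,"wz":-0.166,"hand":0.2},{"tx":-0.14,"ty":0.42,"tz":-0.314,"wx":0,"wy":0,"wz":-0.166,"hand":0.2},{"tx":-0.18,"ty":0.54,"tz":-0.314,"wx":0,"wy":0,"wz":-0.166,"hand":0.2},{"tx":-0.204,"ty":0.605,"tz":-0.314,"wx":0,"wy":0,"wz":-0.166,"hand":0.2},{"tx":-0.204,"ty":0.605,"tz":-0.26,"wx":0,"wy":0,"wz":-0.166,"hand":0.2},{"tx":-0.204,"ty":0.605,"tz":-0.22,"wx":0,"wy":0,"wz":-0.166,"hand":0.2},{"tx":-0.204,"ty":0.605,"tz":-0.22,"wx":0,"wy":0,"wz":-0.166,"hand":0.2},{"tx":-0.204,"ty":0.605,"tz":-0.22,"wx":0,"wy":0,"wz":-0.166,"hand":0.2}]' 25; python3 - <<'E'
from h import *
f=grab("scene"); crop(f,"s5",250,160,410,300,5)
E
python3 plan.py 532.2 -43.5 68.3 90
```

```text
time_s: 10.75
ee_pos: [0.5307, -0.0435, 0.0702]
ee_rot: [[-1.0, 0.001, -0.004], [0.001, 1.0, 0.0], [0.004, 0.0, -1.0]]
contact_force: [0.6, -0.4, -0.2]
width: 0.0238
t 10.8 at [531.3 -43.8  70.9] thy 89.93 width 23.5 F [ 0.2  0.4 -0.7]
shares t [-0.0031  0.0011  0.0088] w [-0.0002 -0.0025 -0.0012] rows>= 0.1
```

View pics/s5.png

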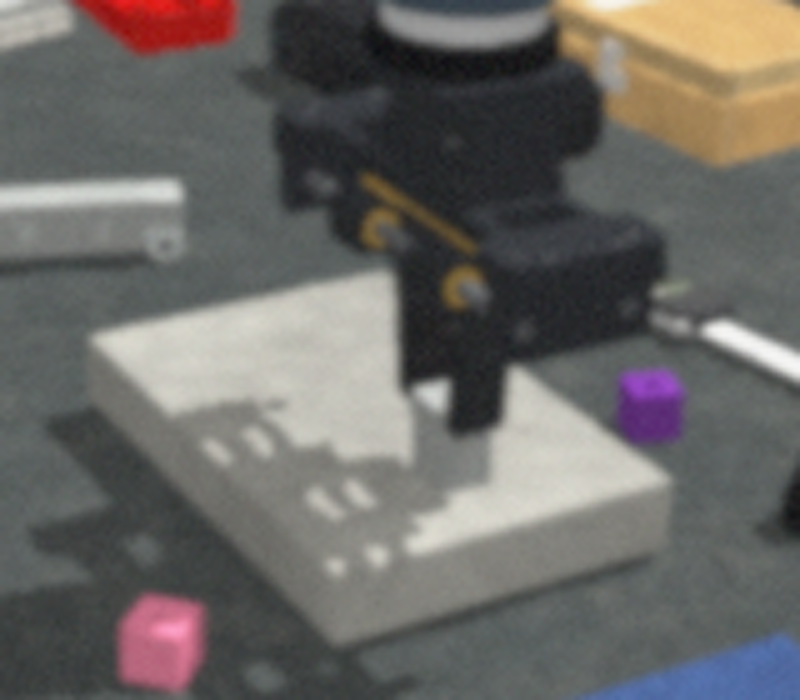

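```bash
python3 -m creep '[{"tx":0,"ty":0,"tz":0.004,"wx":0,"wy":0,"wz":0,"hand":0.2},{"tx":0,"ty":0,"tz":0.008,"wx":0,"wy":0,"wz":0,"hand":0.2},{"tx":0,"ty":0,"tz":0.008,"wx":0,"wy":0,"wz":0,"hand":0.2},{"tx":0,"ty":0,"tz":0.008,"wx":0,"wy":0,"wz":0,"hand":0.2}]'; python3 plan.py 532.2 -43.5 68.1 90
```

```text
time_s: 11.13
ee_pos: [0.532, -0.0436, 0.0692]
ee_rot: [[-1.0, 0.001, -0.001], [0.001, 1.0, -0.001], [0.001, -0.001, -1.0]]
contact_force: [0.4, -0.9, 0.9]
width: 0.0236
t 11.13 at [532.  -43.6  69.2] thy 89.96 width 23.6 F [ 0.4 -0.9  0.9]
shares t [-0.0007  0.0003  0.0036] w [-0.0006 -0.0008 -0.0007] rows>= 0.0
```

```bash
python3 -m creep '[{"tx":0,"ty":0,"tz":0.003,"wx":0,"wy":0,"wz":0,"hand":0.2},{"tx":0,"ty":0,"tz":0.006,"wx":0,"wy":0,"wz":0,"hand":0.2},{"tx":0,"ty":0,"tz":0.006,"wx":0,"wy":0,"wz":0,"hand":0.2},{"tx":0,"ty":0,"tz":0.006,"wx":0,"wy":0,"wz":0,"hand":0.2}]'; python3 plan.py 532.2 -43.5 68.1 90
```

```text
time_s: 11.47
ee_pos: [0.5323, -0.0435, 0.068]
ee_rot: [[-1.0, -0.0, -0.001], [-0.0, 1.0, -0.001], [0.001, -0.001, -1.0]]
contact_force: [-3.2, -0.2, 6.7]
width: 0.0238
t 11.47 at [532.3 -43.5  68. ] thy 90.0 width 23.8 F [-3.2 -0.2  6.7]
shares t [ 0.0003 -0.0001 -0.0002] w [-0.001  -0.0006  0.0001] rows>= 0.0
```

```bash
python3 -m creep '[{"tx":0,"ty":0,"tz":0,"wx":0,"wy":0,"wz":0,"hand":0.3},{"tx":0,"ty":0,"tz":0,"wx":0,"wy":0,"wz":0,"hand":0.45},{"tx":0,"ty":0,"tz":0,"wx":0,"wy":0,"wz":0,"hand":0.6},{"tx":0,"ty":0,"tz":0,"wx":0,"wy":0,"wz":0,"hand":0.6},{"tx":0,"ty":0,"tz":0,"wx":0,"wy":0,"wz":0.2,"hand":0.6},{"tx":0,"ty":0,"tz":0,"wx":0,"wy":0,"wz":0.75,"hand":0.6},{"tx":0,"ty":0,"tz":0,"wx":0,"wy":0,"wz":0.75,"hand":0.6},{"tx":0,"ty":0,"tz":0,"wx":0,"wy":0,"wz":0.75,"hand":0.6},{"tx":0,"ty":0,"tz":0,"wx":0,"wy":0,"wz":0.75,"hand":0.6},{"tx":0,"ty":0,"tz":0,"wx":0,"wy":0,"wz":0.75,"hand":0.6},{"tx":0,"ty":0,"tz":0,"wx":0,"wy":0,"wz":0.75,"hand":0.6}]' 15; python3 -m creep '[{"tx":0,"ty":0,"tz":0,"wx":0,"wy":0,"wz":0.75,"hand":0.6},{"tx":0,"ty":0,"tz":0,"wx":0,"wy":0,"wz":0.75,"hand":0.6},{"tx":0,"ty":0,"tz":0,"wx":0,"wy":0,"wz":0.75,"hand":0.6},{"tx":0,"ty":0,"tz":0,"wx":0,"wy":0,"wz":0.75,"hand":0.6},{"tx":0,"ty":0,"tz":0,"wx":0,"wy":0,"wz":0.75,"hand":0.6},{"tx":0,"ty":0,"tz":0,"wx":0,"wy":0,"wz":0.75,"hand":0.6},{"tx":0,"ty":0,"tz":0.02,"wx":0,"wy":0,"wz":0.75,"hand":0.6},{"tx":0,"ty":0,"tz":0.03,"wx":0,"wy":0,"wz":0.75,"hand":0.6},{"tx":0,"ty":0,"tz":0.03,"wx":0,"wy":0,"wz":0.75,"hand":0.6},{"tx":0,"ty":0,"tz":0.03,"wx":0,"wy":0,"wz":0.75,"hand":0.6}]';  python3 plan.py 532.2 -43.5 58 0; python3 - <<'E'
from h import *
f=grab("scene"); crop(f,"s6",250,160,410,300,5)
E
```

```text
time_s: 12.38
ee_pos: [0.5319, -0.0432, 0.067]
ee_rot: [[-0.702, 0.712, -0.001], [0.712, 0.702, -0.0], [0.001, -0.001, -1.0]]
contact_force: [0.4, -0.2, -0.3]
width: 0.0531
time_s: 13.22
ee_pos: [0.5316, -0.0431, 0.0578]
ee_rot: [[-0.001, 1.0, -0.002], [1.0, 0.001, -0.0], [-0.0, -0.002, -1.0]]
contact_force: [0.7, -0.1, 0.9]
width: 0.0526
t 13.22 at [531.6 -43.1  57.8] thy 0.08 width 52.6 F [ 0.7 -0.1  0.9]
shares t [-0.0013  0.0019 -0.0007] w [-0.0019  0.0002  0.0013] rows>= 0.0
```

View pics/s6.png

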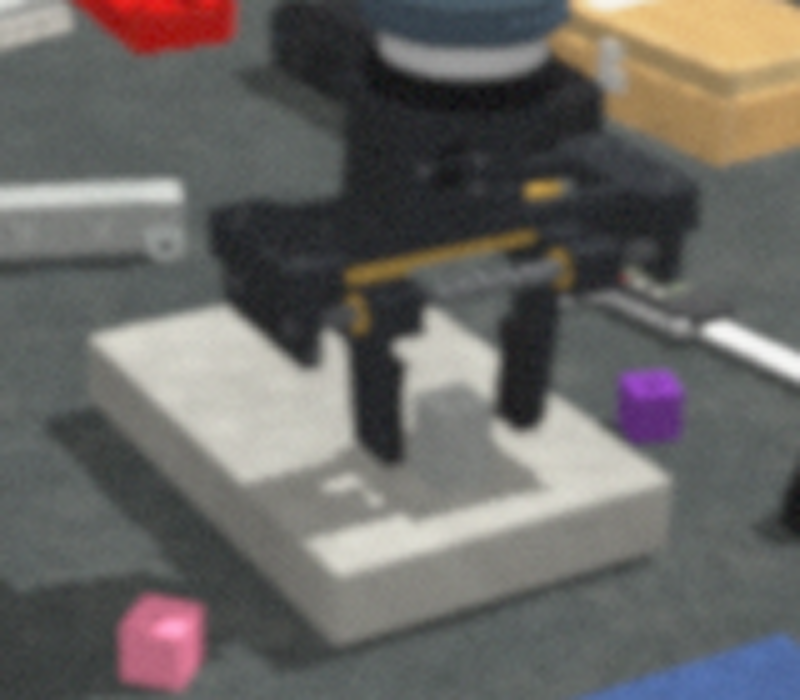

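```bash
python3 -m creep '[{"tx":0,"ty":0.001,"tz":0,"wx":0,"wy":0,"wz":0,"hand":0.35},{"tx":0,"ty":0.001,"tz":0,"wx":0,"wy":0,"wz":0,"hand":0.2},{"tx":0,"ty":0.001,"tz":0,"wx":0,"wy":0,"wz":0,"hand":0.2},{"tx":0,"ty":0.001,"tz":0,"wx":0,"wy":0,"wz":0,"hand":0.2},{"tx":0,"ty":0.001,"tz":0,"wx":0,"wy":0,"wz":0,"hand":0.2},{"tx":0,"ty":0.001,"tz":0,"wx":0,"wy":0,"wz":0,"hand":0.2}]' 15; python3 plan.py 532.2 -43.5 58 0; python3 -m creep '[{"tx":0,"ty":0,"tz":0,"wx":0,"wy":0,"wz":0,"hand":0.35},{"tx":0,"ty":0,"tz":0,"wx":0,"wy":0,"wz":0,"hand":0.6},{"tx":0,"ty":0,"tz":0,"wx":0,"wy":0,"wz":0,"hand":0.6},{"tx":0,"ty":0,"tz":-0.1,"wx":0,"wy":0,"wz":0,"hand":0.6},{"tx":0,"ty":0,"tz":-0.2,"wx":0,"wy":0,"wz":0,"hand":0.6},{"tx":0,"ty":0,"tz":-0.2,"wx":0,"wy":0,"wz":0,"hand":0.6},{"tx":0,"ty":0,"tz":-0.2,"wx":0,"wy":0,"wz":0,"hand":0.6},{"tx":0,"ty":0,"tz":-0.2,"wx":0,"wy":0,"wz":0,"hand":0.6}]'; python3 plan.py 440 -313 40 -4
```

```text
time_s: 13.77
ee_pos: [0.5323, -0.0432, 0.0582]
ee_rot: [[0.0, 1.0, -0.001], [1.0, -0.0, -0.001], [-0.001, -0.001, -1.0]]
contact_force: [0.1, -0.6, 0.2]
width: 0.0241
t 13.77 at [532.3 -43.2  58.2] thy -0.0 width 24.1 F [ 0.1 -0.6  0.2]
shares t [-0.0009 -0.0004  0.0008] w [-0.0009  0.0005 -0.    ] rows>= 0.0
time_s: 14.43
ee_pos: [0.532, -0.0431, 0.1177]
ee_rot: [[0.0, 1.0, -0.001], [1.0, -0.0, -0.0], [-0.0, -0.001, -1.0]]
contact_force: [-0.5, 1.0, -0.2]
width: 0.0523
t 14.43 at [532.  -43.1 117.7] thy -0.0 width 52.3 F [-0.5  1.  -0.2]
shares t [-0.8996 -0.3062  0.2599] w [-0.0014  0.0004  0.0666] rows>= 7.1
```

```bash
python3 -m creep '[{"tx":-0.9,"ty":-0.305,"tz":0,"wx":0,"wy":0,"wz":0.067,"hand":0.5},{"tx":-0.9,"ty":-0.305,"tz":0,"wx":0,"wy":0,"wz":0.067,"hand":0.5},{"tx":-0.9,"ty":-0.305,"tz":0,"wx":0,"wy":0,"wz":0.067,"hand":0.5},{"tx":-0.9,"ty":-0.305,"tz":0,"wx":0,"wy":0,"wz":0.067,"hand":0.5},{"tx":-0.9,"ty":-0.305,"tz":0.15,"wx":0,"wy":0,"wz":0.067,"hand":0.5},{"tx":-0.9,"ty":-0.305,"tz":0.25,"wx":0,"wy":0,"wz":0.067,"hand":0.5},{"tx":-0.9,"ty":-0.305,"tz":0.26,"wx":0,"wy":0,"wz":0.067,"hand":0.5},{"tx":-0.9,"ty":-0.305,"tz":0.26,"wx":0,"wy":0,"wz":0.067,"hand":0.5},{"tx":-0.9,"ty":-0.305,"tz":0.3,"wx":0,"wy":0,"wz":0.067,"hand":0.5},{"tx":-0.9,"ty":-0.305,"tz":0.34,"wx":0,"wy":0,"wz":0.067,"hand":0.5},{"tx":-0.9,"ty":-0.305,"tz":0.34,"wx":0,"wy":0,"wz":0.067,"hand":0.5},{"tx":-0.9,"ty":-0.305,"tz":0.34,"wx":0,"wy":0,"wz":0.067,"hand":0.5}]'; python3 - <<'E'
from h import *
f=grab("scene"); crop(f,"s7",300,270,460,410,5)
E
python3 plan.py 440 -313 3.3 -4
```

```text
time_s: 15.43
ee_pos: [0.4405, -0.3113, 0.0153]
ee_rot: [[0.069, 0.998, -0.003], [0.998, -0.069, 0.002], [0.001, -0.003, -1.0]]
contact_force: [-0.3, -0.0, 0.6]
width: 0.0443
t 15.48 at [ 441.1 -311.9   16.3] thy -3.93 width 44.0 F [-0.4 -0.2 -0.1]
shares t [-0.0039 -0.0034  0.0432] w [-0.0014 -0.      0.0012] rows>= 0.3
```

View pics/s7.png

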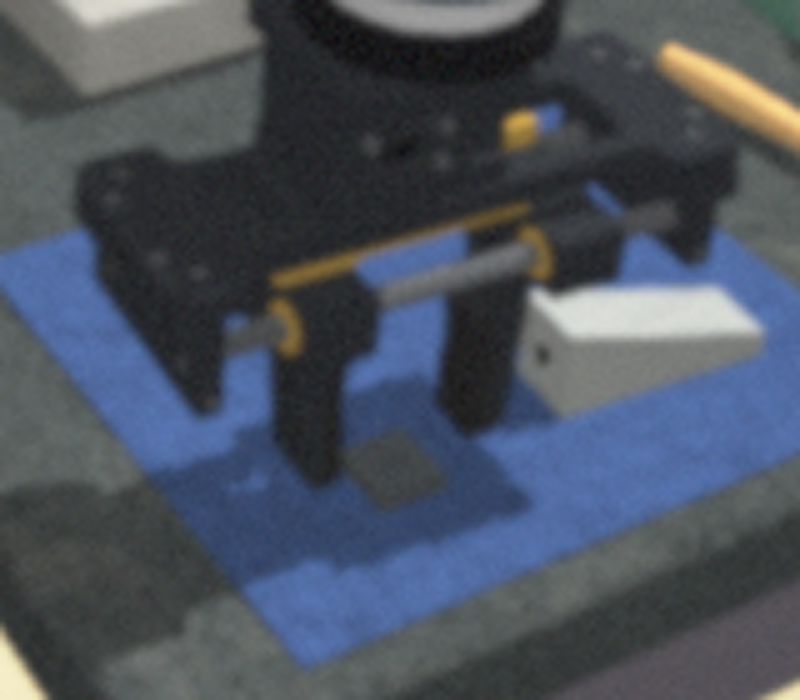

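```bash
python3 -m creep '[{"tx":-0.001,"ty":-0.002,"tz":0.02,"wx":0,"wy":0,"wz":0,"hand":0.5},{"tx":-0.001,"ty":-0.002,"tz":0.036,"wx":0,"wy":0,"wz":0,"hand":0.5},{"tx":-0.001,"ty":-0.002,"tz":0.036,"wx":0,"wy":0,"wz":0,"hand":0.5},{"tx":-0.001,"ty":-0.002,"tz":0.036,"wx":0,"wy":0,"wz":0,"hand":0.5},{"tx":-0.001,"ty":-0.002,"tz":0.036,"wx":0,"wy":0,"wz":0,"hand":0.5}]'; python3 plan.py 440 -313 3.3 -4
```

```text
time_s: 15.9
ee_pos: [0.4403, -0.3134, 0.0058]
ee_rot: [[0.07, 0.998, -0.001], [0.998, -0.07, -0.001], [-0.001, -0.001, -1.0]]
contact_force: [0.1, -0.2, -0.3]
width: 0.0438
t 15.9 at [ 440.3 -313.4    5.8] thy -4.01 width 43.8 F [ 0.1 -0.2 -0.3]
shares t [ 0.0014 -0.0009  0.0083] w [-0.0008  0.0007 -0.0001] rows>= 0.1
```

```bash
python3 -m creep '[{"tx":0,"ty":0,"tz":0.004,"wx":0,"wy":0,"wz":0,"hand":0.5},{"tx":0,"ty":0,"tz":0.009,"wx":0,"wy":0,"wz":0,"hand":0.5},{"tx":0,"ty":0,"tz":0.009,"wx":0,"wy":0,"wz":0,"hand":0.5},{"tx":0,"ty":0,"tz":0.009,"wx":0,"wy":0,"wz":0,"hand":0.4},{"tx":0,"ty":0,"tz":0.009,"wx":0,"wy":0,"wz":0,"hand":0.2},{"tx":0,"ty":0,"tz":0.009,"wx":0,"wy":0,"wz":0,"hand":0.2},{"tx":0,"ty":0,"tz":0.009,"wx":0,"wy":0,"wz":0,"hand":0.2},{"tx":0,"ty":0,"tz":0.009,"wx":0,"wy":0,"wz":0,"hand":0.2},{"tx":0,"ty":0,"tz":0.009,"wx":0,"wy":0,"wz":0,"hand":0.2}]' 20; python3 plan.py 532.2 -43.4 110 0
```

```text
time_s: 16.65
ee_pos: [0.4401, -0.3135, 0.0029]
ee_rot: [[0.07, 0.998, -0.001], [0.998, -0.07, -0.001], [-0.001, -0.001, -1.0]]
contact_force: [0.4, -0.6, -0.4]
width: 0.0235
t 16.65 at [ 440.1 -313.5    2.9] thy -4.02 width 23.5 F [ 0.4 -0.6 -0.4]
shares t [ 0.9195  0.2429 -0.3579] w [-0.001   0.0006 -0.067 ] rows>= 7.3
```

```bash
python3 -m creep '[{"tx":0,"ty":0,"tz":-0.08,"wx":0,"wy":0,"wz":0,"hand":0.2},{"tx":0,"ty":0,"tz":-0.18,"wx":0,"wy":0,"wz":0,"hand":0.2},{"tx":0.06,"ty":0.02,"tz":-0.28,"wx":0,"wy":0,"wz":-0.03,"hand":0.2},{"tx":0.16,"ty":0.05,"tz":-0.34,"wx":0,"wy":0,"wz":-0.067,"hand":0.2},{"tx":0.28,"ty":0.08,"tz":-0.34,"wx":0,"wy":0,"wz":-0.067,"hand":0.2},{"tx":0.4,"ty":0.11,"tz":-0.34,"wx":0,"wy":0,"wz":-0.067,"hand":0.2},{"tx":0.52,"ty":0.14,"tz":-0.34,"wx":0,"wy":0,"wz":-0.067,"hand":0.2},{"tx":0.64,"ty":0.17,"tz":-0.34,"wx":0,"wy":0,"wz":-0.067,"hand":0.2},{"tx":0.76,"ty":0.2,"tz":-0.34,"wx":0,"wy":0,"wz":-0.067,"hand":0.2},{"tx":0.86,"ty":0.225,"tz":-0.34,"wx":0,"wy":0,"wz":-0.067,"hand":0.2},{"tx":0.92,"ty":0.243,"tz":-0.34,"wx":0,"wy":0,"wz":-0.067,"hand":0.2},{"tx":0.92,"ty":0.243,"tz":-0.32,"wx":0,"wy":0,"wz":-0.067,"hand":0.2}]' 25; python3 -m creep '[{"tx":0,"ty":0,"tz":0.03,"wx":0,"wy":0,"wz":0,"hand":0.2},{"tx":0,"ty":0,"tz":0.05,"wx":0,"wy":0,"wz":0,"hand":0.2},{"tx":0,"ty":0,"tz":0.05,"wx":0,"wy":0,"wz":0,"hand":0.2},{"tx":0,"ty":0,"tz":0.05,"wx":0,"wy":0,"wz":0,"hand":0.2}]'; python3 - <<'E'
from h import *
f=grab("scene"); crop(f,"s8",250,160,410,300,5)
E
python3 plan.py 532.2 -43.4 77 0
```

```text
time_s: 17.65
ee_pos: [0.5337, -0.04, 0.0996]
ee_rot: [[-0.004, 1.0, 0.001], [1.0, 0.004, -0.0], [-0.0, 0.001, -1.0]]
contact_force: [0.4, -0.0, 0.5]
width: 0.0235
time_s: 17.98
ee_pos: [0.5313, -0.0442, 0.0827]
ee_rot: [[0.002, 1.0, -0.003], [1.0, -0.002, 0.0], [0.0, -0.003, -1.0]]
contact_force: [-0.4, -0.0, 0.4]
width: 0.0234
t 18.03 at [531.8 -44.3  83.2] thy -0.11 width 23.2 F [ 0.5 -0.6 -0.5]
shares t [0.003  0.0015 0.0207] w [-0.0019  0.0003 -0.0018] rows>= 0.2
```

View pics/s8.png

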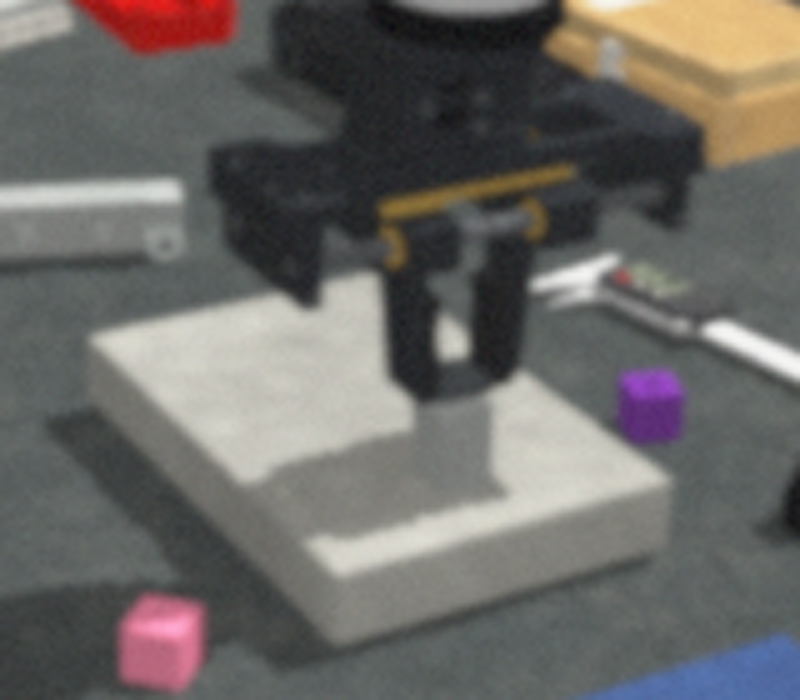

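Thin block is held between the tips at (455,385) just above the stack. Lowering.

```bash
python3 -m creep '[{"tx":0.002,"ty":0,"tz":0.008,"wx":0,"wy":0,"wz":0,"hand":0.2},{"tx":0.002,"ty":0,"tz":0.014,"wx":0,"wy":0,"wz":0,"hand":0.2},{"tx":0.002,"ty":0,"tz":0.017,"wx":0,"wy":0,"wz":0,"hand":0.2},{"tx":0.002,"ty":0,"tz":0.017,"wx":0,"wy":0,"wz":0,"hand":0.2},{"tx":0.002,"ty":0,"tz":0.017,"wx":0,"wy":0,"wz":0,"hand":0.2}]'; python3 plan.py 532.2 -43.4 77 0
```

```text
time_s: 18.45
ee_pos: [0.5322, -0.0427, 0.0785]
ee_rot: [[0.0, 1.0, -0.001], [1.0, -0.0, -0.0], [-0.0, -0.001, -1.0]]
contact_force: [-0.4, 0.0, -0.5]
width: 0.0235
t 18.45 at [532.2 -42.7  78.5] thy -0.01 width 23.5 F [-0.4  0.  -0.5]
shares t [-0.0023 -0.      0.0051] w [-0.0011  0.0004 -0.0002] rows>= 0.0
```

```bash
python3 -m creep '[{"tx":-0.002,"ty":0,"tz":0.003,"wx":0,"wy":0,"wz":0,"hand":0.2},{"tx":-0.002,"ty":0,"tz":0.006,"wx":0,"wy":0,"wz":0,"hand":0.2},{"tx":-0.002,"ty":0,"tz":0.006,"wx":0,"wy":0,"wz":0,"hand":0.2},{"tx":-0.002,"ty":0,"tz":0.006,"wx":0,"wy":0,"wz":0,"hand":0.2}]'; python3 plan.py 532.2 -43.4 77 0
```

```text
time_s: 18.78
ee_pos: [0.5324, -0.0433, 0.0769]
ee_rot: [[-0.0, 1.0, -0.001], [1.0, -0.0, -0.001], [-0.001, -0.001, -1.0]]
contact_force: [-0.2, -0.1, 0.8]
width: 0.0235
t 18.78 at [532.4 -43.3  76.9] thy -0.0 width 23.5 F [-0.2 -0.1  0.8]
shares t [-0.0002 -0.0006 -0.0005] w [-0.0007  0.0006 -0.    ] rows>= 0.0
```

```bash
python3 -m creep '[{"tx":0,"ty":0,"tz":0,"wx":0,"wy":0,"wz":0,"hand":0.3},{"tx":0,"ty":0,"tz":0,"wx":0,"wy":0,"wz":0,"hand":0.45},{"tx":0,"ty":0,"tz":0,"wx":0,"wy":0,"wz":0,"hand":0.6},{"tx":0,"ty":0,"tz":0,"wx":0,"wy":0,"wz":0,"hand":0.6},{"tx":0,"ty":0,"tz":0,"wx":0,"wy":0,"wz":-0.2,"hand":0.6},{"tx":0,"ty":0,"tz":0,"wx":0,"wy":0,"wz":-0.75,"hand":0.6},{"tx":0,"ty":0,"tz":0,"wx":0,"wy":0,"wz":-0.75,"hand":0.6},{"tx":0,"ty":0,"tz":0,"wx":0,"wy":0,"wz":-0.75,"hand":0.6},{"tx":0,"ty":0,"tz":0,"wx":0,"wy":0,"wz":-0.75,"hand":0.6},{"tx":0,"ty":0,"tz":0,"wx":0,"wy":0,"wz":-0.75,"hand":0.6},{"tx":0,"ty":0,"tz":0,"wx":0,"wy":0,"wz":-0.75,"hand":0.6}]' 15; python3 -m creep '[{"tx":0,"ty":0,"tz":0,"wx":0,"wy":0,"wz":-0.75,"hand":0.6},{"tx":0,"ty":0,"tz":0,"wx":0,"wy":0,"wz":-0.75,"hand":0.6},{"tx":0,"ty":0,"tz":0,"wx":0,"wy":0,"wz":-0.75,"hand":0.6},{"tx":0,"ty":0,"tz":0,"wx":0,"wy":0,"wz":-0.75,"hand":0.6},{"tx":0,"ty":0,"tz":0,"wx":0,"wy":0,"wz":-0.75,"hand":0.6},{"tx":0,"ty":0,"tz":0.02,"wx":0,"wy":0,"wz":-0.75,"hand":0.6},{"tx":0,"ty":0,"tz":0.05,"wx":0,"wy":0,"wz":-0.75,"hand":0.6},{"tx":0,"ty":0,"tz":0.07,"wx":0,"wy":0,"wz":-0.75,"hand":0.6},{"tx":0,"ty":0,"tz":0.07,"wx":0,"wy":0,"wz":-0.75,"hand":0.6},{"tx":0,"ty":0,"tz":0.07,"wx":0,"wy":0,"wz":-0.75,"hand":0.6},{"tx":0,"ty":0,"tz":0.07,"wx":0,"wy":0,"wz":-0.75,"hand":0.6}]';  python3 plan.py 532.3 -43.5 56 90
```

```text
time_s: 19.7
ee_pos: [0.5322, -0.0433, 0.0767]
ee_rot: [[-0.712, 0.703, -0.001], [0.703, 0.712, -0.0], [0.001, -0.001, -1.0]]
contact_force: [0.3, -0.5, 0.9]
width: 0.0531
time_s: 20.62
ee_pos: [0.5324, -0.0433, 0.0559]
ee_rot: [[-1.0, 0.001, -0.001], [0.001, 1.0, -0.0], [0.001, -0.001, -1.0]]
contact_force: [-0.3, -0.1, 0.3]
width: 0.0525
t 20.62 at [532.4 -43.3  55.9] thy 89.94 width 52.5 F [-0.3 -0.1  0.3]
shares t [ 0.0002 -0.0006 -0.0002] w [-0.0005 -0.0009 -0.001 ] rows>= 0.0
```

```bash
python3 -m creep '[{"tx":0,"ty":0,"tz":0,"wx":0,"wy":0,"wz":0,"hand":0.35},{"tx":0,"ty":0,"tz":0,"wx":0,"wy":0,"wz":0,"hand":0.2},{"tx":0,"ty":0,"tz":0,"wx":0,"wy":0,"wz":0,"hand":0.2},{"tx":0,"ty":0,"tz":0,"wx":0,"wy":0,"wz":0,"hand":0.2},{"tx":0,"ty":0,"tz":0,"wx":0,"wy":0,"wz":0,"hand":0.2},{"tx":0,"ty":0,"tz":0,"wx":0,"wy":0,"wz":0,"hand":0.2}]' 15; python3 -m creep '[{"tx":0,"ty":0,"tz":0,"wx":0,"wy":0,"wz":0,"hand":0.35},{"tx":0,"ty":0,"tz":0,"wx":0,"wy":0,"wz":0,"hand":0.6},{"tx":0,"ty":0,"tz":0,"wx":0,"wy":0,"wz":0,"hand":0.6},{"tx":0,"ty":0,"tz":-0.1,"wx":0,"wy":0,"wz":0,"hand":0.6},{"tx":0,"ty":0,"tz":-0.2,"wx":0,"wy":0,"wz":0,"hand":0.6},{"tx":0,"ty":0.2,"tz":-0.25,"wx":0,"wy":0,"wz":0,"hand":0.6},{"tx":0,"ty":0.4,"tz":-0.25,"wx":0,"wy":0,"wz":0,"hand":0.6},{"tx":0,"ty":0.6,"tz":-0.25,"wx":0,"wy":0,"wz":0,"hand":0.6},{"tx":0,"ty":0.8,"tz":-0.25,"wx":0,"wy":0,"wz":0,"hand":0.6},{"tx":0,"ty":0.8,"tz":-0.25,"wx":0,"wy":0,"wz":0,"hand":0.6},{"tx":0,"ty":0.8,"tz":-0.25,"wx":0,"wy":0,"wz":0,"hand":0.6}]'; python3 - <<'E'
from h import *
f=grab("scene"); crop(f,"s9",250,160,410,300,5)
f=grab("top"); crop(f,"t9",270,190,400,300,5)
E
python3 plan.py 490 329 60 70.2
```

```text
time_s: 21.12
ee_pos: [0.5323, -0.0433, 0.0559]
ee_rot: [[-1.0, 0.0, -0.001], [0.0, 1.0, -0.001], [0.001, -0.001, -1.0]]
contact_force: [-0.1, 0.1, 0.8]
width: 0.0239
time_s: 22.03
ee_pos: [0.5318, 0.1996, 0.1308]
ee_rot: [[-1.0, -0.001, -0.001], [-0.001, 1.0, 0.0], [0.001, 0.0, -1.0]]
contact_force: [0.9, -1.4, -0.6]
width: 0.0531
t 22.13 at [531.6 201.3 130.8] thy 90.3 width 52.7 F [ 1.4 -1.4 -1. ]
shares t [0.1363 0.4263 0.2363] w [ 0.0007 -0.0008  0.335 ] rows>= 3.6
```

View pics/s9.png

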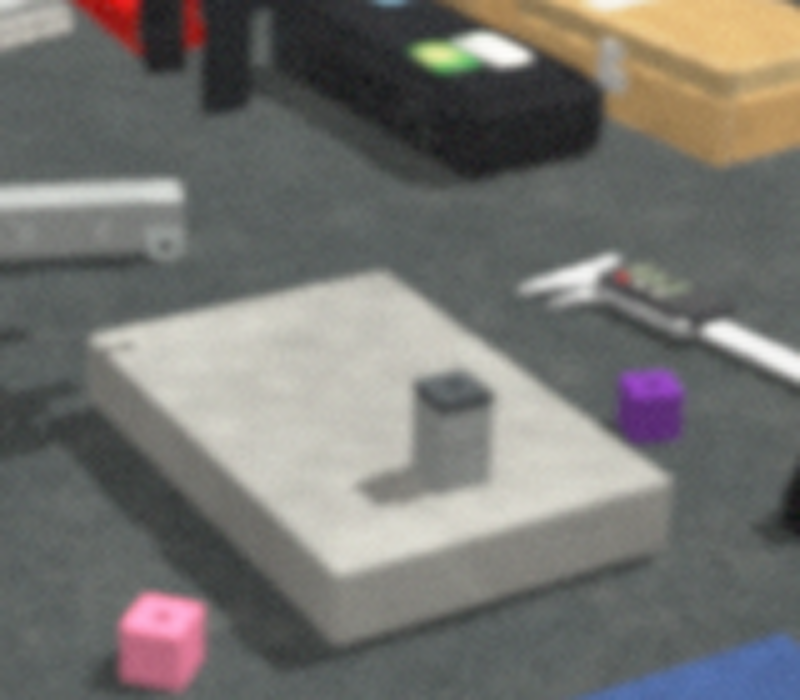

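View pics/t9.png

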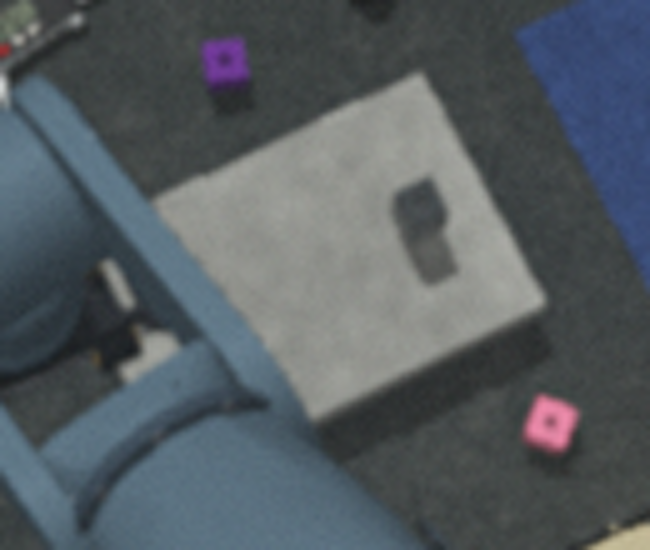

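```bash
python3 -m creep '[{"tx":0.136,"ty":0.42,"tz":0.1,"wx":0,"wy":0,"wz":0.335,"hand":0.6},{"tx":0.136,"ty":0.42,"tz":0.15,"wx":0,"wy":0,"wz":0.335,"hand":0.6},{"tx":0.136,"ty":0.42,"tz":0.2,"wx":0,"wy":0,"wz":0.335,"hand":0.6},{"tx":0.136,"ty":0.42,"tz":0.24,"wx":0,"wy":0,"wz":0.335,"hand":0.6},{"tx":0.136,"ty":0.42,"tz":0.24,"wx":0,"wy":0,"wz":0.335,"hand":0.6},{"tx":0.136,"ty":0.42,"tz":0.24,"wx":0,"wy":0,"wz":0.335,"hand":0.6},{"tx":0.136,"ty":0.42,"tz":0.24,"wx":0,"wy":0,"wz":0.335,"hand":0.6}]' 15; python3 - <<'E'
from h import *
f=grab("scene"); crop(f,"s10",180,110,340,240,5)
E
python3 plan.py 489.9 328.3 5.5 70.2
```

```text
time_s: 22.72
ee_pos: [0.4922, 0.3219, 0.059]
ee_rot: [[-0.939, 0.344, -0.001], [0.344, 0.939, -0.001], [0.0, -0.001, -1.0]]
contact_force: [1.0, -0.3, 0.2]
width: 0.053
t 22.77 at [492.9 321.8  59.8] thy 69.84 width 52.8 F [ 0.8  1.3 -0.2]
shares t [0.0171 0.0168 0.1808] w [ 0.0001  0.0008 -0.0059] rows>= 1.3
```

View pics/s10.png

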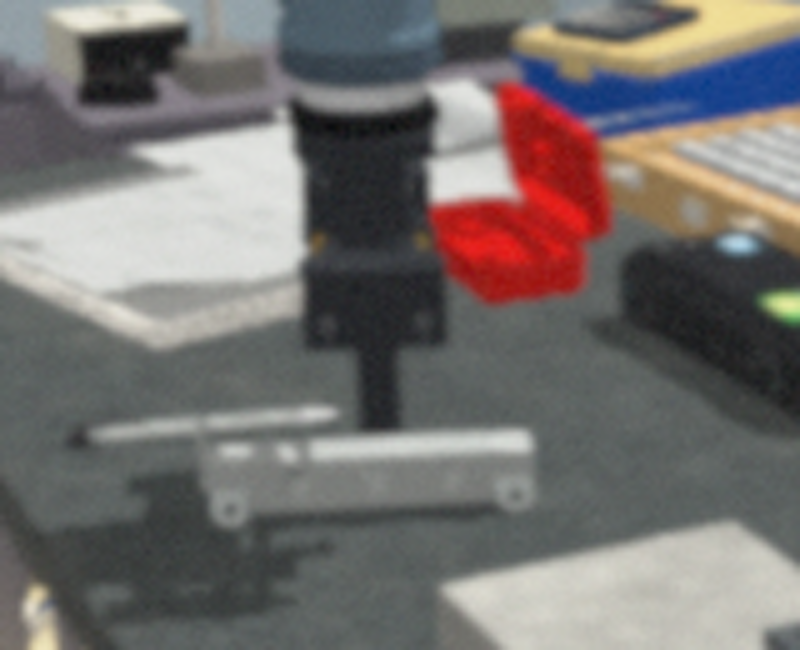

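```bash
python3 -m creep '[{"tx":0.017,"ty":0.017,"tz":0.02,"wx":0,"wy":0,"wz":-0.005,"hand":0.65},{"tx":0.017,"ty":0.017,"tz":0.06,"wx":0,"wy":0,"wz":-0.005,"hand":0.65},{"tx":0.017,"ty":0.017,"tz":0.12,"wx":0,"wy":0,"wz":-0.005,"hand":0.65},{"tx":0.017,"ty":0.017,"tz":0.17,"wx":0,"wy":0,"wz":-0.005,"hand":0.65},{"tx":0.017,"ty":0.017,"tz":0.178,"wx":0,"wy":0,"wz":-0.005,"hand":0.65},{"tx":0.017,"ty":0.017,"tz":0.178,"wx":0,"wy":0,"wz":-0.005,"hand":0.65},{"tx":0.017,"ty":0.017,"tz":0.178,"wx":0,"wy":0,"wz":-0.005,"hand":0.65}]' 15; python3 plan.py 489.9 328.3 5.5 70.2;  python3 - <<'E'
from h import *
f=grab("scene"); crop(f,"s11",180,110,340,240,5)
E
python3 plan.py 489.9 328.3 5.5 70.2
```

```text
time_s: 23.35
ee_pos: [0.4887, 0.3291, 0.0054]
ee_rot: [[-0.941, 0.339, -0.001], [0.339, 0.941, -0.0], [0.001, -0.001, -1.0]]
contact_force: [-0.1, -0.1, 0.8]
width: 0.0574
t 23.35 at [488.7 329.1   5.4] thy 70.17 width 57.4 F [-0.1 -0.1  0.8]
shares t [-0.0046 -0.001  -0.0003] w [-0.0007 -0.0007 -0.0005] rows>= 0.0
t 23.4 at [489.1 329.3   6. ] thy 70.18 width 56.9 F [-0.1  0.4  0.6]
shares t [-0.0038 -0.0023  0.0015] w [ 0.      0.0001 -0.0003] rows>= 0.0
```

View pics/s11.png

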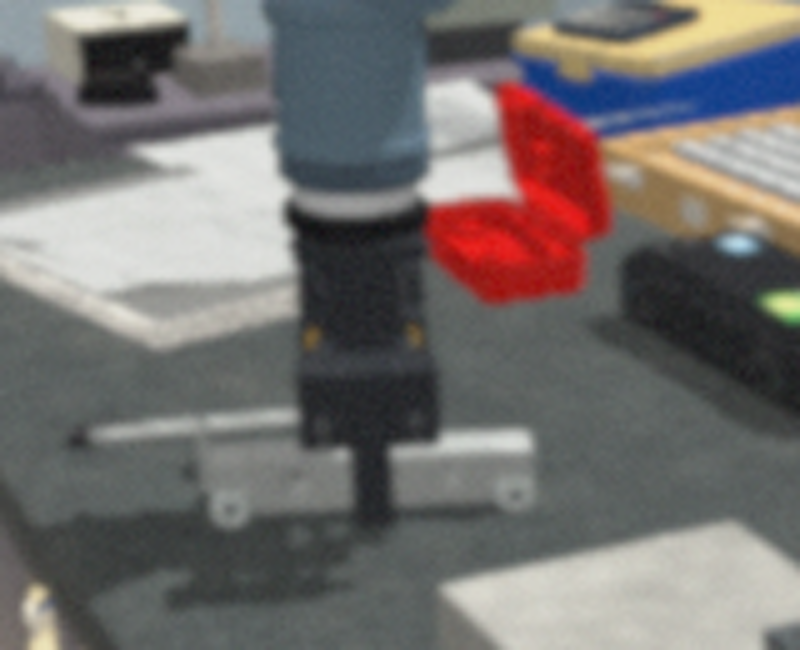

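```bash
python3 -m creep '[{"tx":-0.002,"ty":-0.002,"tz":0,"wx":0,"wy":0,"wz":0,"hand":0.5},{"tx":-0.002,"ty":-0.002,"tz":0,"wx":0,"wy":0,"wz":0,"hand":0.35},{"tx":-0.002,"ty":-0.002,"tz":0,"wx":0,"wy":0,"wz":0,"hand":0.2},{"tx":-0.002,"ty":-0.002,"tz":0,"wx":0,"wy":0,"wz":0,"hand":0.2},{"tx":-0.002,"ty":-0.002,"tz":0,"wx":0,"wy":0,"wz":0,"hand":0.2},{"tx":-0.002,"ty":-0.002,"tz":0,"wx":0,"wy":0,"wz":0,"hand":0.2},{"tx":-0.002,"ty":-0.002,"tz":0,"wx":0,"wy":0,"wz":0,"hand":0.2}]' 25; python3 plan.py 532.3 31 140 0;python3 plan.py 532.3 31 140 0 -16.26
python3 -m creep '[{"tx":0,"ty":0,"tz":0,"wx":0,"wy":0,"wz":0,"hand":0.2},{"tx":0,"ty":0,"tz":0,"wx":0,"wy":0,"wz":0,"hand":0.2}]' 55
python3 plan.py 532.3 31 140 0
```

```text
time_s: 23.98
ee_pos: [0.4889, 0.3287, 0.0056]
ee_rot: [[-0.941, 0.339, -0.001], [0.339, 0.941, -0.0], [0.0, -0.0, -1.0]]
contact_force: [-0.7, 0.4, 3.1]
width: 0.0276
t 23.98 at [488.9 328.7   5.6] thy 70.2 width 27.6 F [-0.7  0.4  3.1]
shares t [-0.4719 -0.8847 -0.448 ] w [-6.00e-04 -2.00e-04  1.17e+00] rows>= 9.8
t 23.98 at [488.9 328.7   5.6] thy 70.2 width 27.6 F [-0.7  0.4  3.1]
shares t [-0.4719 -0.8847 -0.448 ] w [ 0.1654 -0.2363  1.1618] rows>= 10.0
time_s: 24.15
ee_pos: [0.489, 0.3287, 0.0056]
ee_rot: [[-0.941, 0.339, -0.001], [0.339, 0.941, -0.0], [0.0, -0.0, -1.0]]
contact_force: [-0.8, -0.4, 3.5]
width: 0.0274
t 24.15 at [489.  328.7   5.6] thy 70.2 width 27.4 F [-0.8 -0.4  3.5]
shares t [-0.4719 -0.8849 -0.4481] w [-5.00e-04 -2.00e-04  1.17e+00] rows>= 9.8
```

```bash
python3 -m creep '[{"tx":0,"ty":0,"tz":-0.04,"wx":0,"wy":0,"wz":0,"hand":0.2},{"tx":0,"ty":0,"tz":-0.1,"wx":0,"wy":0,"wz":0,"hand":0.2},{"tx":0,"ty":0,"tz":-0.18,"wx":0,"wy":0,"wz":0,"hand":0.2},{"tx":0,"ty":0,"tz":-0.26,"wx":0,"wy":0,"wz":0.05,"hand":0.2},{"tx":-0.03,"ty":-0.05,"tz":-0.34,"wx":0,"wy":0,"wz":0.12,"hand":0.2},{"tx":-0.08,"ty":-0.13,"tz":-0.4,"wx":0,"wy":0,"wz":0.21,"hand":0.2},{"tx":-0.13,"ty":-0.22,"tz":-0.44,"wx":0,"wy":0,"wz":0.3,"hand":0.2},{"tx":-0.18,"ty":-0.32,"tz":-0.448,"wx":0,"wy":0,"wz":0.4,"hand":0.2},{"tx":-0.23,"ty":-0.42,"tz":-0.448,"wx":0,"wy":0,"wz":0.5,"hand":0.2},{"tx":-0.28,"ty":-0.52,"tz":-0.448,"wx":0,"wy":0,"wz":0.58,"hand":0.2},{"tx":-0.32,"ty":-0.6,"tz":-0.448,"wx":0,"wy":0,"wz":0.63,"hand":0.2},{"tx":-0.32,"ty":-0.6,"tz":-0.448,"wx":0,"wy":0,"wz":0.63,"hand":0.2}]'; python3 - <<'E'
from h import *
f=grab("scene"); cv2.imwrite("pics/s12.png",f["img"][:,:,::-1])
f=grab("scene")
f=grab("scene")
E
python3 plan.py 532.3 31 140 0
```

```text
time_s: 25.15
ee_pos: [0.5178, 0.1221, 0.1392]
ee_rot: [[-0.53, 0.848, -0.003], [0.848, 0.53, -0.003], [-0.001, -0.004, -1.0]]
contact_force: [0.7, 0.4, -5.6]
width: 0.0275
t 25.3 at [517.3 126.6 139.2] thy 32.37 width 27.6 F [-0.4  0.2 -6. ]
shares t [-0.2957 -0.1284 -0.0028] w [-0.0027 -0.0007  0.5395] rows>= 4.5
```

View pics/s12.png

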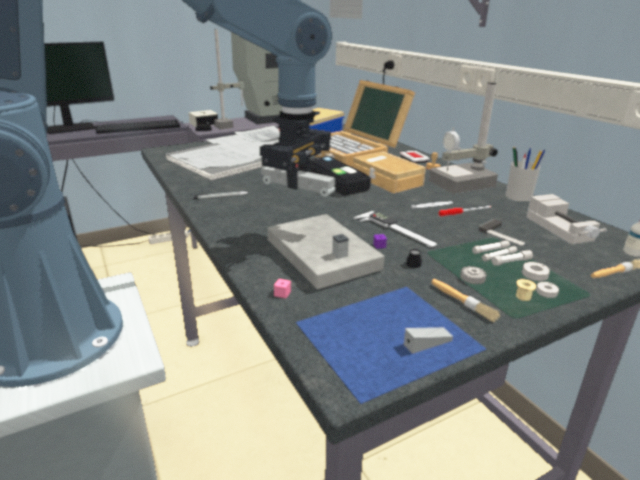

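```bash
python3 -m creep '[{"tx":-0.06,"ty":-0.03,"tz":0,"wx":0,"wy":0,"wz":0.09,"hand":0.2},{"tx":-0.14,"ty":-0.06,"tz":0,"wx":0,"wy":0,"wz":0.2,"hand":0.2},{"tx":-0.22,"ty":-0.1,"tz":0,"wx":0,"wy":0,"wz":0.3,"hand":0.2},{"tx":-0.28,"ty":-0.12,"tz":0,"wx":0,"wy":0,"wz":0.4,"hand":0.2},{"tx":-0.296,"ty":-0.128,"tz":0,"wx":0,"wy":0,"wz":0.48,"hand":0.2},{"tx":-0.296,"ty":-0.128,"tz":0,"wx":0,"wy":0,"wz":0.54,"hand":0.2},{"tx":-0.296,"ty":-0.128,"tz":0,"wx":0,"wy":0,"wz":0.54,"hand":0.2},{"tx":-0.296,"ty":-0.128,"tz":0,"wx":0,"wy":0,"wz":0.54,"hand":0.2},{"tx":-0.296,"ty":-0.128,"tz":0,"wx":0,"wy":0,"wz":0.54,"hand":0.2}]'; python3 plan.py 532.3 27.5 100 0 -16.26
```

```text
time_s: 26.05
ee_pos: [0.533, 0.0322, 0.1395]
ee_rot: [[-0.004, 1.0, -0.002], [1.0, 0.004, -0.0], [-0.0, -0.002, -1.0]]
contact_force: [-0.7, -0.3, -5.5]
width: 0.0276
t 26.05 at [533.   32.2 139.5] thy 0.2 width 27.6 F [-0.7 -0.3 -5.5]
shares t [-0.0157 -0.0021  0.1315] w [-0.0012 -0.2708  0.0036] rows>= 2.3
```

```bash
python3 -m creep '[{"tx":0,"ty":0,"tz":0,"wx":0,"wy":-0.09,"wz":0.003,"hand":0.2},{"tx":0,"ty":0,"tz":0.02,"wx":0,"wy":-0.18,"wz":0.003,"hand":0.2},{"tx":-0.008,"ty":-0.001,"tz":0.06,"wx":0,"wy":-0.271,"wz":0.003,"hand":0.2},{"tx":-0.016,"ty":-0.002,"tz":0.1,"wx":0,"wy":-0.271,"wz":0.003,"hand":0.2},{"tx":-0.016,"ty":-0.002,"tz":0.13,"wx":0,"wy":-0.271,"wz":0.003,"hand":0.2},{"tx":-0.016,"ty":-0.002,"tz":0.13,"wx":0,"wy":-0.271,"wz":0.003,"hand":0.2},{"tx":-0.016,"ty":-0.002,"tz":0.13,"wx":0,"wy":-0.271,"wz":0.003,"hand":0.2},{"tx":-0.016,"ty":-0.002,"tz":0.13,"wx":0,"wy":-0.271,"wz":0.003,"hand":0.2}]'; python3 - <<'E'
from h import *
f=grab("scene"); crop(f,"s13",250,160,410,300,5)
E
python3 plan.py 532.3 27.5 75 0 -16.26
```

```text
time_s: 26.72
ee_pos: [0.5332, 0.0256, 0.1012]
ee_rot: [[0.004, 1.0, -0.001], [0.96, -0.004, -0.279], [-0.279, 0.0, -0.96]]
contact_force: [-0.1, -0.6, -5.2]
width: 0.0275
t 26.77 at [533.4  25.5 101.5] thy -0.25 width 27.7 F [ 0.2 -0.  -5.3]
shares t [ 0.0309 -0.0037  0.083 ] w [-0.0006 -0.0003 -0.0042] rows>= 0.6
```

View pics/s13.png

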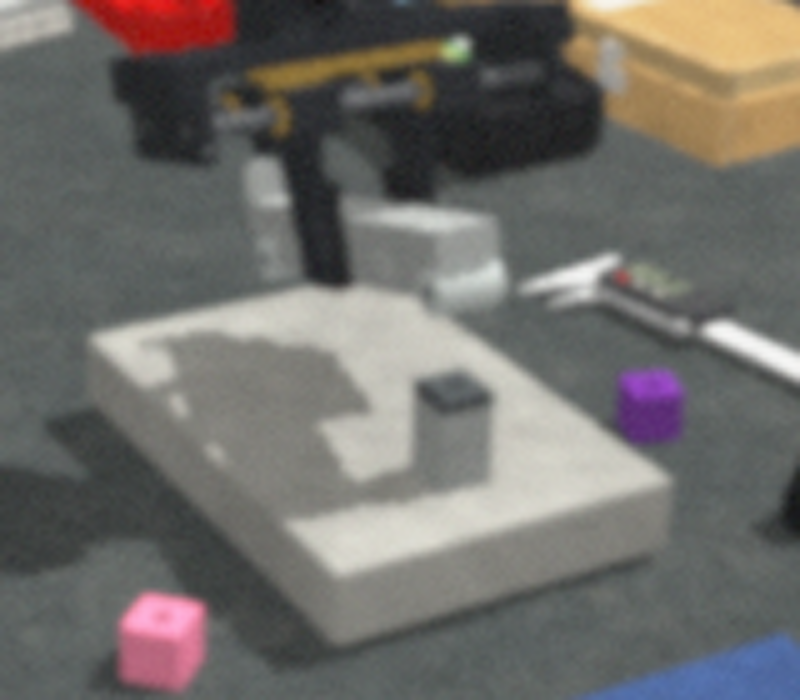

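```bash
python3 -m creep '[{"tx":0.031,"ty":-0.003,"tz":0.03,"wx":0,"wy":0,"wz":-0.004,"hand":0.2},{"tx":0.031,"ty":-0.003,"tz":0.06,"wx":0,"wy":0,"wz":-0.004,"hand":0.2},{"tx":0.031,"ty":-0.003,"tz":0.073,"wx":0,"wy":0,"wz":-0.004,"hand":0.2},{"tx":0.031,"ty":-0.003,"tz":0.073,"wx":0,"wy":0,"wz":-0.004,"hand":0.2},{"tx":0.031,"ty":-0.003,"tz":0.073,"wx":0,"wy":0,"wz":-0.004,"hand":0.2},{"tx":0.031,"ty":-0.003,"tz":0.073,"wx":0,"wy":0,"wz":-0.004,"hand":0.2}]'; python3 - <<'E'
from m import *
f=grab("scene"); crop(f,"s14",250,160,410,300,5)
X=cloud(f); hsv=cv2.cvtColor(f["img"],cv2.COLOR_RGB2HSV)
s=bot.sense(); R=np.array(s["ee_rot"]); p=np.array(s["ee_pos"]); print(p,s["width"])
# into tool frame: bar expected frame x=-toolx, z=-toolz, origin 14.4mm behind TCP
P=X.reshape(-1,3); V=f["img"].reshape(-1,3).mean(1)
Q=(P-p)@R; B=np.c_[-Q[:,0],Q[:,1],-(Q[:,2]+.0144)]*1000
m=(abs(B[:,1])<18)&(B[:,0]>25)&(B[:,0]<110)&(B[:,2]>-22)&(B[:,2]<25)
b=B[m]; 
top=b[(b[:,2]>11)&(abs(b[:,1])<12)]; 
print("top n",len(top),"z at fit",np.polyfit(top[:,0],top[:,2],1),np.median(top[:,2]))
print("xmax pct",np.percentile(top[:,0],[90,97,99]))
end=b[(b[:,0]>78)&(b[:,2]>-5)&(b[:,2]<12)]; print("end face x",np.median(end[:,0]) if len(end) else None,len(end))
E
python3 plan.py 532.3 27.5 66.8 0 -16.26
```

```text
time_s: 27.27
ee_pos: [0.5319, 0.029, 0.0771]
ee_rot: [[-0.001, 1.0, -0.002], [0.96, 0.001, -0.28], [-0.28, -0.002, -0.96]]
contact_force: [-0.5, -0.2, -5.1]
width: 0.0277
[0.53207535 0.02906449 0.07731043] 0.02758823001119079
top n 88 z at fit [-0.05059327 19.24530963] 16.717684202980948
xmax pct [85.09281532 86.06207479 86.24005799]
end face x 83.29707222265364 108
t 27.32 at [532.1  29.1  77.3] thy 0.05 width 27.6 F [-0.3  0.7 -5.9]
shares t [0.0048 0.0008 0.0351] w [-0.001   0.0005  0.0012] rows>= 0.3
```

View pics/s14.png

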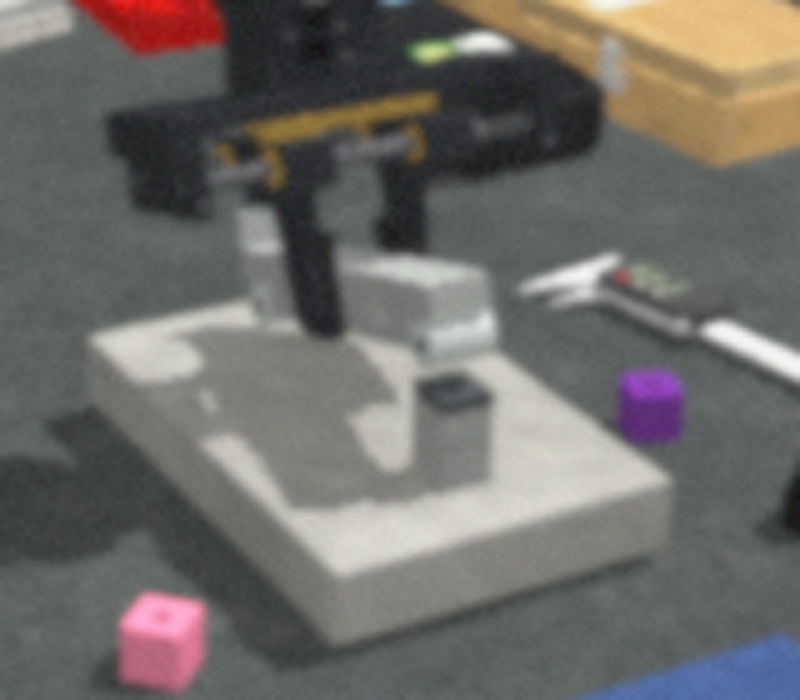

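```bash
python3 plan.py 532.3 27 69 0 -16.26; python3 -m creep '[{"tx":0.001,"ty":0.001,"tz":0.01,"wx":0,"wy":0,"wz":0.001,"hand":0.2},{"tx":0,"ty":0.001,"tz":0.02,"wx":0,"wy":0,"wz":0.001,"hand":0.2},{"tx":0,"ty":0.001,"tz":0.028,"wx":0,"wy":0,"wz":0.001,"hand":0.2},{"tx":0,"ty":0.001,"tz":0.028,"wx":0,"wy":0,"wz":0.001,"hand":0.2},{"tx":0,"ty":0.001,"tz":0.028,"wx":0,"wy":0,"wz":0.001,"hand":0.2},{"tx":0,"ty":0.001,"tz":0.028,"wx":0,"wy":0,"wz":0.001,"hand":0.2}]';  python3 plan.py 532.3 27 66.8 0 -16.26
```

```text
t 27.32 at [532.1  29.1  77.3] thy 0.05 width 27.6 F [-0.3  0.7 -5.9]
shares t [0.0012 0.0008 0.0285] w [-0.001   0.0005  0.0012] rows>= 0.2
time_s: 27.82
ee_pos: [0.532, 0.0267, 0.069]
ee_rot: [[-0.0, 1.0, -0.002], [0.96, -0.0, -0.28], [-0.28, -0.002, -0.96]]
contact_force: [0.3, -0.1, -5.5]
width: 0.0274
t 27.82 at [532.   26.7  69. ] thy -0.01 width 27.4 F [ 0.3 -0.1 -5.5]
shares t [0.003  0.0009 0.0067] w [-0.0016  0.0005  0.0003] rows>= 0.1
```

```bash
python3 -m creep '[{"tx":0.001,"ty":0.001,"tz":0.003,"wx":0,"wy":0,"wz":0,"hand":0.2},{"tx":0.002,"ty":0.001,"tz":0.005,"wx":0,"wy":0,"wz":0,"hand":0.2},{"tx":0.002,"ty":0.001,"tz":0.005,"wx":0,"wy":0,"wz":0,"hand":0.2},{"tx":0.002,"ty":0.001,"tz":0.005,"wx":0,"wy":0,"wz":0,"hand":0.2}]';  python3 plan.py 532.3 27 66.8 0 -16.26;python3 - <<'E'
from m import *
f=grab("scene"); crop(f,"s15",270,180,380,270,7)
print(bot.sense()["torque"])
E
```

```text
time_s: 28.15
ee_pos: [0.5323, 0.0269, 0.0673]
ee_rot: [[-0.0, 1.0, -0.002], [0.96, -0.0, -0.28], [-0.28, -0.002, -0.96]]
contact_force: [-0.9, 0.1, -5.7]
width: 0.0273
t 28.15 at [532.3  26.9  67.3] thy -0.0 width 27.3 F [-0.9  0.1 -5.7]
shares t [ 0.0008 -0.0001  0.0016] w [-0.0016  0.0005  0.0004] rows>= 0.0
[ 0.320641   -0.01993764 -0.03317792]
```

View pics/s15.png

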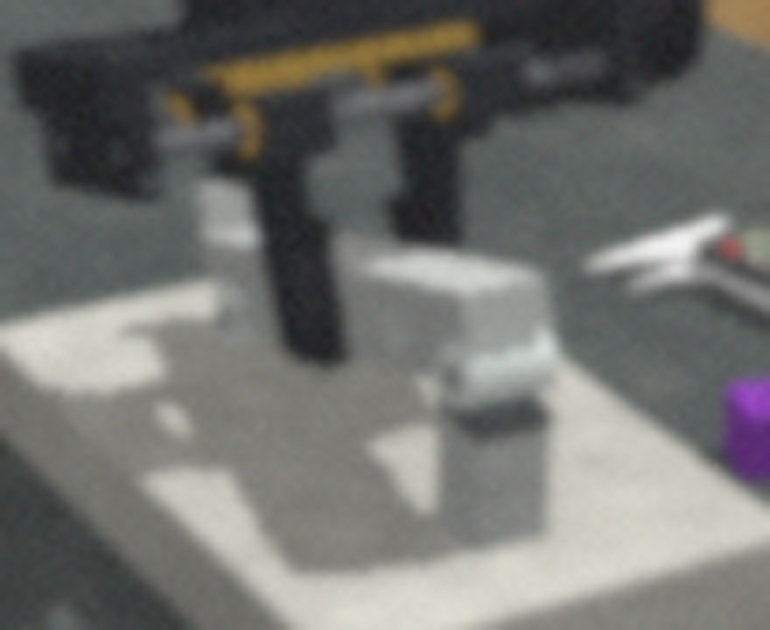

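```bash
python3 -m creep '[{"tx":0.001,"ty":0,"tz":0.0025,"wx":0,"wy":0,"wz":0,"hand":0.2},{"tx":0.001,"ty":0,"tz":0.0025,"wx":0,"wy":0,"wz":0,"hand":0.2},{"tx":0.001,"ty":0,"tz":0.0025,"wx":0,"wy":0,"wz":0,"hand":0.2}]';  python3 plan.py 532.3 27 66.8 0 -16.26;python3 -m creep '[{"tx":0.001,"ty":0,"tz":0.0025,"wx":0,"wy":0,"wz":0,"hand":0.2},{"tx":0.001,"ty":0,"tz":0.0025,"wx":0,"wy":0,"wz":0,"hand":0.2},{"tx":0.001,"ty":0,"tz":0.0025,"wx":0,"wy":0,"wz":0,"hand":0.2}]';  python3 plan.py 532.3 27 66.8 0 -16.26
```

```text
time_s: 28.45
ee_pos: [0.5325, 0.0269, 0.0668]
ee_rot: [[-0.0, 1.0, -0.001], [0.96, -0.0, -0.28], [-0.28, -0.001, -0.96]]
contact_force: [-0.1, -0.8, -4.8]
width: 0.0276
t 28.45 at [532.5  26.9  66.8] thy -0.01 width 27.6 F [-0.1 -0.8 -4.8]
shares t [ 0.0001 -0.0008 -0.0002] w [-0.0011  0.0005  0.0002] rows>= 0.0
time_s: 28.7
ee_pos: [0.5326, 0.027, 0.0667]
ee_rot: [[-0.0, 1.0, -0.001], [0.96, -0.0, -0.281], [-0.281, -0.001, -0.96]]
contact_force: [-3.7, 0.7, 6.1]
width: 0.0276
t 28.7 at [532.6  27.   66.7] thy -0.01 width 27.6 F [-3.7  0.7  6.1]
shares t [ 0.     -0.0011 -0.0005] w [-0.001   0.001   0.0002] rows>= 0.0
```

```bash
python3 -m creep '[{"tx":0,"ty":0,"tz":0,"wx":0,"wy":0,"wz":0,"hand":0.2},{"tx":0,"ty":0,"tz":0,"wx":0,"wy":0,"wz":0,"hand":0.2}]' 5; python3 -m creep '[{"tx":0,"ty":0,"tz":0,"wx":0,"wy":0,"wz":0,"hand":0.36},{"tx":0,"ty":0,"tz":0,"wx":0,"wy":0,"wz":0,"hand":0.4},{"tx":0,"ty":0,"tz":0,"wx":0,"wy":0,"wz":0,"hand":0.5},{"tx":0,"ty":0,"tz":0,"wx":0,"wy":0,"wz":0,"hand":0.5},{"tx":0,"ty":0,"tz":-0.04,"wx":0,"wy":0,"wz":0,"hand":0.5},{"tx":0,"ty":0,"tz":-0.12,"wx":0,"wy":0,"wz":0,"hand":0.5},{"tx":0,"ty":0,"tz":-0.25,"wx":0,"wy":0,"wz":0,"hand":0.5},{"tx":0,"ty":0,"tz":-0.35,"wx":0,"wy":0,"wz":0,"hand":0.5},{"tx":0,"ty":0,"tz":-0.35,"wx":0,"wy":0,"wz":0,"hand":0.5},{"tx":0,"ty":0,"tz":-0.35,"wx":0,"wy":0,"wz":0,"hand":0.5}]';  python3 - <<'E'
from m import *
f=grab("scene"); crop(f,"s16",270,180,380,270,7)
E
```

```text
time_s: 28.87
ee_pos: [0.5327, 0.0269, 0.0666]
ee_rot: [[-0.0, 1.0, -0.001], [0.96, -0.0, -0.281], [-0.281, -0.001, -0.96]]
contact_force: [-3.7, 0.9, 7.2]
width: 0.0274
time_s: 29.7
ee_pos: [0.5342, 0.0572, 0.1695]
ee_rot: [[0.0, 1.0, 0.004], [0.96, 0.001, -0.28], [-0.28, 0.004, -0.96]]
contact_force: [-0.7, 0.4, -0.3]
width: 0.0445
```

View pics/s16.png

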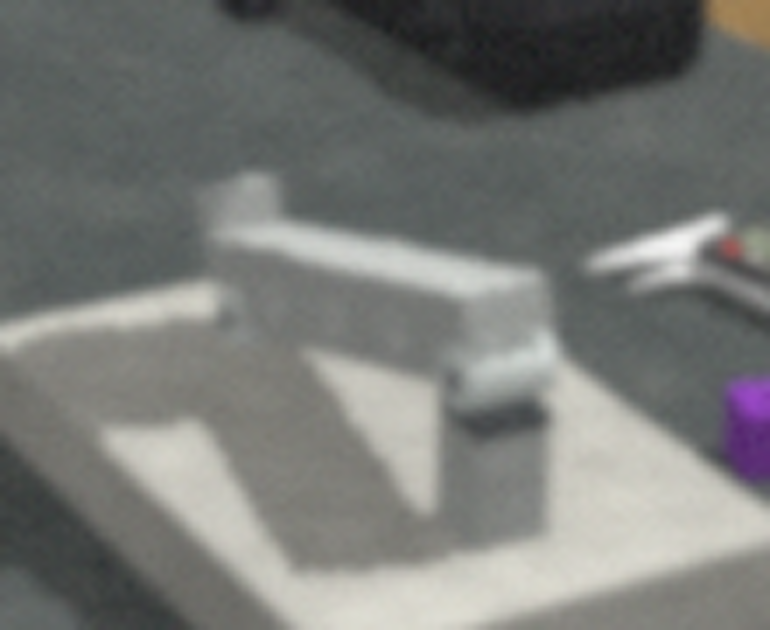

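```bash
cat > chk.py <<'E'
from m import *
f=grab("scene"); X=cloud(f); P=X.reshape(-1,3)*1000
a=np.radians(16.26); bx=np.array([0,-np.cos(a),np.sin(a)]); bz=np.array([0,np.sin(a),np.cos(a)])
o=np.array([532.4,31.0,80.6])
B=np.c_[(P-o)@bx,P[:,0]-o[0],(P-o)@bz]
t=B[(abs(B[:,2]-16)<5)&(abs(B[:,1])<11)&(B[:,0]>-80)&(B[:,0]<78)]
A=np.c_[t[:,0],t[:,1],np.ones(len(t))]; c=np.linalg.lstsq(A,t[:,2],rcond=None)[0]
print("top n",len(t),"slope err deg",np.degrees(c[0]).round(2),"roll",np.degrees(c[1]).round(2),"z",c[2].round(2))
tt=B[(abs(B[:,2]-16)<4)&(abs(B[:,0])<95)&(abs(B[:,1])<30)]
print("top rect",cv2.minAreaRect(tt[:,:2].astype(np.float32)))
e=B[(abs(B[:,1])<12)&(B[:,2]>-4)&(B[:,2]<11)&(B[:,0]>60)&(B[:,0]<100)]; print("end face x",np.percentile(e[:,0],[10,50,90]),len(e))
s=B[(abs(B[:,1])<12)&(B[:,2]>19)&(B[:,2]<30)&(B[:,0]<-70)&(B[:,0]>-105)]; print("stop face x",np.percentile(s[:,0],[10,50,90]) if len(s) else None,len(s))
# stack
k=P[(P[:,2]>48)&(P[:,2]<74)&(abs(P[:,0]-532)<25)&(P[:,1]<-40)&(P[:,1]>-75)]; print("stack -y face",np.median(k[:,1]),len(k))
E
python3 chk.py; python3 plan.py 544.5 -306 120 85 0
```

```text
top n 135 slope err deg -0.07 roll 0.46 z 17.07
top rect ((-0.429229736328125, 0.07447528839111328), (177.1013946533203, 31.15130043029785), 0.21793317794799805)
end face x [78.9559581  83.15486475 85.31982575] 82
stop face x [-88.27510293 -86.07618033 -83.8465684 ] 42
stack -y face -53.36881128560533 150
t 29.8 at [532.   56.6 166.3] thy 0.0 width 43.8 F [ 0.  -0.6 -0.2]
shares t [-1.1168  0.0418  0.487 ] w [-0.2029  0.2181 -1.406 ] rows>= 12.0
```

```bash
python3 -m creep '[{"tx":-0.1,"ty":0,"tz":0,"wx":0,"wy":0.1,"wz":0,"hand":0.5},{"tx":-0.2,"ty":0,"tz":0,"wx":0,"wy":0.2,"wz":0,"hand":0.5},{"tx":-0.33,"ty":0,"tz":0,"wx":0,"wy":0.271,"wz":0,"hand":0.5},{"tx":-0.46,"ty":0,"tz":0,"wx":0,"wy":0.271,"wz":0,"hand":0.5},{"tx":-0.6,"ty":0,"tz":0.1,"wx":0,"wy":0.271,"wz":0,"hand":0.6},{"tx":-0.6,"ty":0,"tz":0.15,"wx":0,"wy":0.271,"wz":0,"hand":0.6},{"tx":-0.6,"ty":0,"tz":0.15,"wx":0,"wy":0.271,"wz":0,"hand":0.6},{"tx":-0.6,"ty":0,"tz":0.15,"wx":0,"wy":0.271,"wz":0,"hand":0.6},{"tx":-0.6,"ty":0,"tz":0.15,"wx":0,"wy":0.271,"wz":0,"hand":0.6}]'; python3 plan.py 544.5 -306 90 85 0
```

```text
time_s: 30.55
ee_pos: [0.5319, -0.128, 0.173]
ee_rot: [[0.0, 1.0, -0.004], [1.0, -0.0, 0.001], [0.001, -0.004, -1.0]]
contact_force: [-0.5, -0.4, -1.2]
width: 0.053
t 30.55 at [ 531.9 -128.   173. ] thy -0.01 width 53.0 F [-0.5 -0.4 -1.2]
shares t [-0.5936  0.0431  0.2761] w [-0.0021 -0.0033 -1.4168] rows>= 11.9
```

Now clear of the bar; rotate while moving over the wedge, and remeasure it.

```bash
python3 -m creep '[{"tx":-0.59,"ty":0.04,"tz":0,"wx":0,"wy":-0.003,"wz":-0.75,"hand":0.6},{"tx":-0.59,"ty":0.04,"tz":0,"wx":0,"wy":-0.003,"wz":-0.75,"hand":0.6},{"tx":-0.59,"ty":0.04,"tz":0,"wx":0,"wy":-0.003,"wz":-0.75,"hand":0.6},{"tx":-0.59,"ty":0.04,"tz":0,"wx":0,"wy":-0.003,"wz":-0.75,"hand":0.6},{"tx":-0.59,"ty":0.04,"tz":0,"wx":0,"wy":-0.003,"wz":-0.75,"hand":0.6},{"tx":-0.59,"ty":0.04,"tz":0,"wx":0,"wy":-0.003,"wz":-0.75,"hand":0.6},{"tx":-0.59,"ty":0.04,"tz":0.1,"wx":0,"wy":-0.003,"wz":-0.75,"hand":0.6},{"tx":-0.59,"ty":0.04,"tz":0.1,"wx":0,"wy":-0.003,"wz":-0.75,"hand":0.6}]';python3 -m creep '[{"tx":0,"ty":0,"tz":0.05,"wx":0,"wy":0,"wz":-0.66,"hand":0.6},{"tx":0,"ty":0,"tz":0.1,"wx":0,"wy":0,"wz":-0.66,"hand":0.6},{"tx":0,"ty":0,"tz":0.15,"wx":0,"wy":0,"wz":-0.66,"hand":0.6},{"tx":0,"ty":0,"tz":0.18,"wx":0,"wy":0,"wz":-0.66,"hand":0.6},{"tx":0,"ty":0,"tz":0.18,"wx":0,"wy":0,"wz":-0.66,"hand":0.6},{"tx":0,"ty":0,"tz":0.18,"wx":0,"wy":0,"wz":-0.66,"hand":0.6},{"tx":0,"ty":0,"tz":0.18,"wx":0,"wy":0,"wz":-0.66,"hand":0.6},{"tx":0,"ty":0,"tz":0.18,"wx":0,"wy":0,"wz":-0.66,"hand":0.6},{"tx":0,"ty":0,"tz":0.18,"wx":0,"wy":0,"wz":-0.66,"hand":0.6}]'; python3 plan.py 544.5 -306 6 85 0; python3 - <<'E'
from m import *
f=grab("scene"); crop(f,"s17",340,260,500,380,5)
E
```

```text
time_s: 31.22
ee_pos: [0.5431, -0.3032, 0.1402]
ee_rot: [[-0.709, 0.705, -0.005], [0.705, 0.709, 0.001], [0.004, -0.003, -1.0]]
contact_force: [-1.2, 0.7, -2.3]
width: 0.0528
time_s: 31.97
ee_pos: [0.545, -0.3054, 0.0907]
ee_rot: [[-0.995, 0.096, 0.0], [0.096, 0.995, -0.004], [-0.0, -0.004, -1.0]]
contact_force: [0.3, 0.3, -0.3]
width: 0.0528
t 31.97 at [ 545.  -305.4   90.7] thy 84.5 width 52.8 F [ 0.3  0.3 -0.3]
shares t [ 0.0015 -0.0013  0.2823] w [-0.0034  0.0004 -0.0084] rows>= 2.0
```

View pics/s17.png

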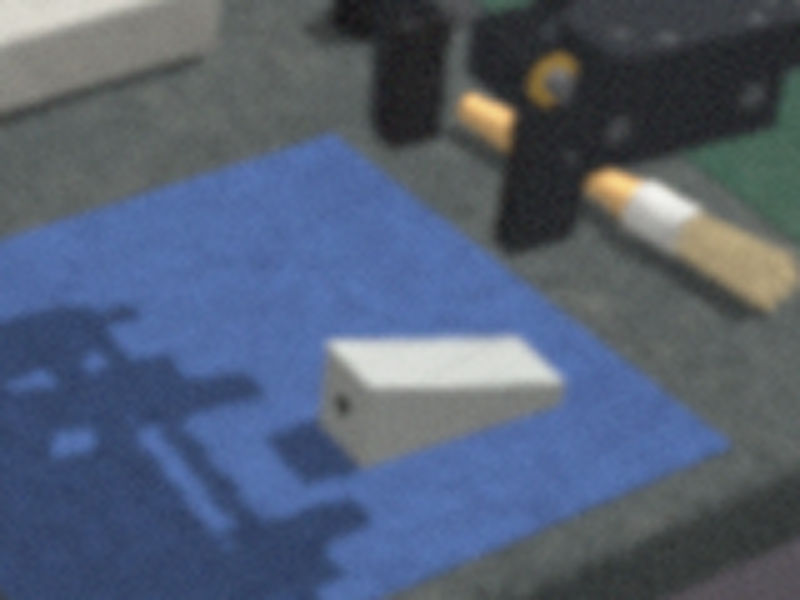

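```bash
python3 plan.py 538.5 -305.5 5 85 0;python3 -m creep '[{"tx":0.021,"ty":-0.002,"tz":0.04,"wx":-0.002,"wy":0,"wz":-0.008,"hand":0.6},{"tx":0.021,"ty":-0.002,"tz":0.1,"wx":-0.002,"wy":0,"wz":-0.008,"hand":0.6},{"tx":0.021,"ty":-0.002,"tz":0.2,"wx":-0.002,"wy":0,"wz":-0.008,"hand":0.6},{"tx":0.021,"ty":-0.002,"tz":0.25,"wx":-0.002,"wy":0,"wz":-0.008,"hand":0.6},{"tx":0.021,"ty":-0.002,"tz":0.278,"wx":-0.002,"wy":0,"wz":-0.008,"hand":0.6},{"tx":0.021,"ty":-0.002,"tz":0.278,"wx":-0.002,"wy":0,"wz":-0.008,"hand":0.6},{"tx":0.021,"ty":-0.002,"tz":0.278,"wx":-0.002,"wy":0,"wz":-0.008,"hand":0.6},{"tx":0.021,"ty":-0.002,"tz":0.278,"wx":-0.002,"wy":0,"wz":-0.008,"hand":0.6},{"tx":0.021,"ty":-0.002,"tz":0.278,"wx":-0.002,"wy":0,"wz":-0.008,"hand":0.6}]'; python3 plan.py 538.5 -305.5 5 85 0
```

```text
t 32.02 at [ 544.8 -305.6   90.5] thy 84.51 width 53.3 F [-0.1  0.4  0.3]
shares t [ 0.0211 -0.0008  0.2851] w [-0.0034  0.0003 -0.0081] rows>= 2.1
time_s: 32.77
ee_pos: [0.5386, -0.3069, 0.0076]
ee_rot: [[-0.996, 0.086, 0.001], [0.086, 0.996, -0.002], [-0.001, -0.002, -1.0]]
contact_force: [0.0, -0.0, 0.9]
width: 0.0529
t 32.77 at [ 538.6 -306.9    7.6] thy 85.06 width 52.9 F [ 0.  -0.   0.9]
shares t [0.0007 0.0047 0.0086] w [-0.0022  0.0013  0.001 ] rows>= 0.1
```

```bash
python3 -m creep '[{"tx":0,"ty":0.004,"tz":0.008,"wx":-0.002,"wy":0.001,"wz":0,"hand":0.6},{"tx":0,"ty":0.004,"tz":0.008,"wx":-0.002,"wy":0.001,"wz":0,"hand":0.6},{"tx":0,"ty":0.004,"tz":0.008,"wx":-0.002,"wy":0.001,"wz":0,"hand":0.5},{"tx":0,"ty":0.004,"tz":0.008,"wx":-0.002,"wy":0.001,"wz":0,"hand":0.35},{"tx":0,"ty":0.004,"tz":0.008,"wx":-0.002,"wy":0.001,"wz":0,"hand":0.2},{"tx":0,"ty":0.004,"tz":0.008,"wx":-0.002,"wy":0.001,"wz":0,"hand":0.2},{"tx":0,"ty":0.004,"tz":0.008,"wx":-0.002,"wy":0.001,"wz":0,"hand":0.2},{"tx":0,"ty":0.004,"tz":0.008,"wx":-0.002,"wy":0.001,"wz":0,"hand":0.2},{"tx":0,"ty":0.004,"tz":0.008,"wx":-0.002,"wy":0.001,"wz":0,"hand":0.2}]' 30; python3 -m creep '[{"tx":0,"ty":0,"tz":0,"wx":0,"wy":0,"wz":0,"hand":0.2},{"tx":0,"ty":0,"tz":0,"wx":0,"wy":0,"wz":0,"hand":0.2}]' 45;python3 - <<'E'
from m import *
f=grab("scene"); crop(f,"s18",340,260,500,380,5)
E
python3 plan.py 532 -130 170 85 0
```

```text
time_s: 33.52
ee_pos: [0.5382, -0.3054, 0.0042]
ee_rot: [[-0.996, 0.086, -0.001], [0.086, 0.996, 0.001], [0.001, 0.001, -1.0]]
contact_force: [-0.5, -0.9, 0.1]
width: 0.0259
time_s: 33.68
ee_pos: [0.5382, -0.3054, 0.0042]
ee_rot: [[-0.996, 0.086, -0.001], [0.086, 0.996, 0.001], [0.001, 0.001, -1.0]]
contact_force: [-0.4, -0.3, 0.9]
width: 0.0257
t 33.73 at [ 538.2 -305.4    4.2] thy 85.07 width 25.5 F [ 0.4 -1.1  0.7]
shares t [ 0.0714  0.5811 -0.5522] w [ 0.0005 -0.0009  0.0012] rows>= 5.8
```

View pics/s18.png

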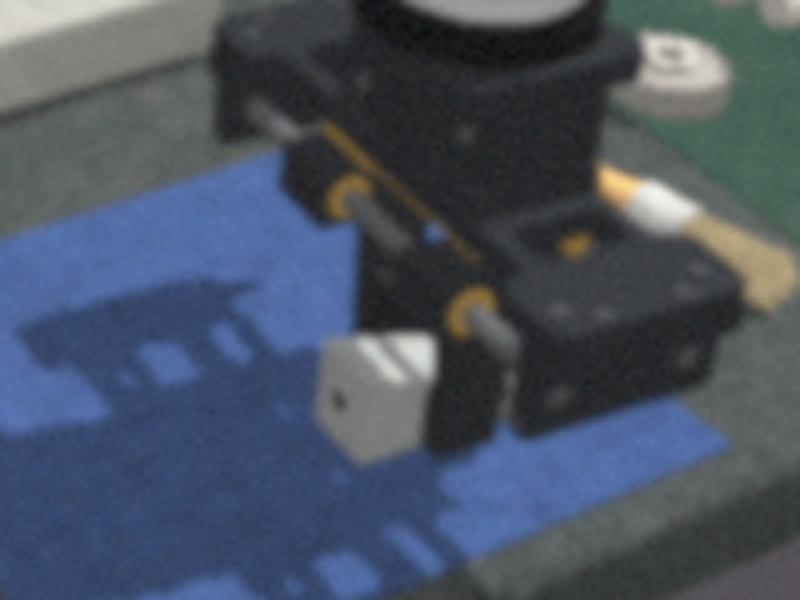

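```bash
python3 -m creep '[{"tx":0,"ty":0,"tz":-0.06,"wx":0,"wy":0,"wz":0,"hand":0.2},{"tx":0,"ty":0,"tz":-0.16,"wx":0,"wy":0,"wz":0,"hand":0.2},{"tx":0,"ty":0,"tz":-0.28,"wx":0,"wy":0,"wz":0,"hand":0.2},{"tx":0.01,"ty":0.06,"tz":-0.4,"wx":0,"wy":0,"wz":0.05,"hand":0.2},{"tx":0.02,"ty":0.12,"tz":-0.5,"wx":0,"wy":0,"wz":0.15,"hand":0.2},{"tx":0.03,"ty":0.22,"tz":-0.55,"wx":0,"wy":0,"wz":0.26,"hand":0.2},{"tx":0.04,"ty":0.32,"tz":-0.55,"wx":0,"wy":0,"wz":0.37,"hand":0.2},{"tx":0.05,"ty":0.42,"tz":-0.55,"wx":0,"wy":0,"wz":0.48,"hand":0.2},{"tx":0.06,"ty":0.5,"tz":-0.55,"wx":0,"wy":0,"wz":0.58,"hand":0.2},{"tx":0.07,"ty":0.58,"tz":-0.55,"wx":0,"wy":0,"wz":0.68,"hand":0.2},{"tx":0.07,"ty":0.58,"tz":-0.55,"wx":0,"wy":0,"wz":0.7,"hand":0.2},{"tx":0.07,"ty":0.58,"tz":-0.55,"wx":0,"wy":0,"wz":0.7,"hand":0.2}]' ; python3 -m creep '[{"tx":0,"ty":0,"tz":0,"wx":0,"wy":0,"wz":0.1,"hand":0.2},{"tx":0,"ty":0,"tz":0,"wx":0,"wy":0,"wz":0.2,"hand":0.2},{"tx":0,"ty":0,"tz":0,"wx":0,"wy":0,"wz":0.31,"hand":0.2},{"tx":0,"ty":0,"tz":0,"wx":0,"wy":0,"wz":0.42,"hand":0.2},{"tx":0,"ty":0,"tz":0,"wx":0,"wy":0,"wz":0.53,"hand":0.2},{"tx":0,"ty":0,"tz":0,"wx":0,"wy":0,"wz":0.64,"hand":0.2},{"tx":0,"ty":0,"tz":0,"wx":0,"wy":0,"wz":0.717,"hand":0.2},{"tx":0,"ty":0,"tz":0,"wx":0,"wy":0,"wz":0.717,"hand":0.2},{"tx":0,"ty":0,"tz":0,"wx":0,"wy":0,"wz":0.717,"hand":0.2},{"tx":0,"ty":0,"tz":0,"wx":0,"wy":0,"wz":0.717,"hand":0.2}]'; python3 - <<'E'
from m import *
f=grab("scene"); crop(f,"s19",280,130,440,250,5)
X=cloud(f)
s=bot.sense(); R=np.array(s["ee_rot"]); p=np.array(s["ee_pos"])
Q=(X.reshape(-1,3)-p)@R*1000; B=np.c_[-Q[:,0],Q[:,1],-Q[:,2]]
bright=f["img"].reshape(-1,3).mean(1)>90
m=(abs(B[:,1])<16)&(abs(B[:,0])<70)&(B[:,2]>-8)&(B[:,2]<40)&bright
b=B[m]; print(len(b),"x range",np.percentile(b[:,0],[1,5,50,95,99]),"z",np.percentile(b[:,2],[1,50,99]))
h=np.histogram(b[:,0],bins=np.arange(-70,71,5)); print(h[0])
t=b[(b[:,0]>20)&(b[:,0]<44)]; print("thin-end z",np.percentile(t[:,2],[5,50,95]))
E
python3 plan.py 532.4 82 110 0 -16.26
```

```text
time_s: 34.73
ee_pos: [0.5318, -0.1285, 0.1687]
ee_rot: [[-0.685, 0.729, -0.002], [0.729, 0.685, 0.002], [0.003, -0.001, -1.0]]
contact_force: [0.2, -0.3, -2.8]
width: 0.0254
time_s: 35.57
ee_pos: [0.5322, -0.1307, 0.169]
ee_rot: [[-0.003, 1.0, -0.002], [1.0, 0.003, 0.001], [0.001, -0.002, -1.0]]
contact_force: [0.4, -0.1, -2.7]
width: 0.0256
447 x range [-20.36544356  -9.42650539  24.69852619  46.56061223  48.03994306] z [-0.58611887 12.75963077 27.36101039]
[ 0  0  0  0  0  0  0  0  1  4  6  9 20 12 24 28 36 46 38 37 43 36 42 64
  1  0  0  0]
thin-end z [ 1.28001318 11.34740314 15.80134199]
t 35.62 at [ 532.3 -130.6  169.1] thy 0.17 width 25.1 F [ 0.6 -0.7 -2.1]
shares t [0.7084 0.0028 0.1978] w [-0.0009 -0.272   0.003 ] rows>= 5.3
```

View pics/s19.png

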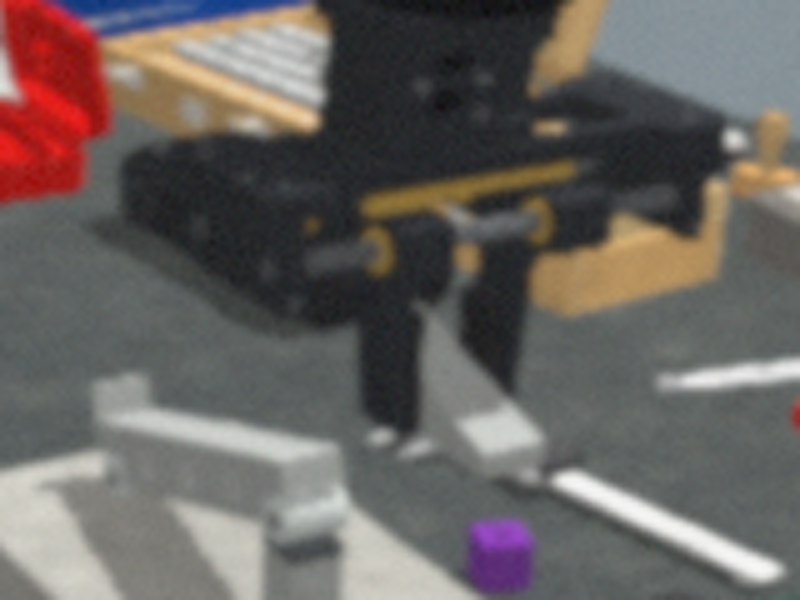

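```bash
python3 plan.py 532.4 94 118 0 -16.26; python3 -m creep '[{"tx":0.08,"ty":0.003,"tz":0,"wx":0,"wy":-0.06,"wz":0.003,"hand":0.2},{"tx":0.18,"ty":0.003,"tz":0,"wx":0,"wy":-0.13,"wz":0.003,"hand":0.2},{"tx":0.29,"ty":0.003,"tz":0,"wx":0,"wy":-0.2,"wz":0.003,"hand":0.2},{"tx":0.4,"ty":0.003,"tz":0,"wx":0,"wy":-0.271,"wz":0.003,"hand":0.2},{"tx":0.51,"ty":0.003,"tz":0,"wx":0,"wy":-0.271,"wz":0.003,"hand":0.2},{"tx":0.62,"ty":0.003,"tz":0,"wx":0,"wy":-0.271,"wz":0.003,"hand":0.2},{"tx":0.7,"ty":0.003,"tz":0.05,"wx":0,"wy":-0.271,"wz":0.003,"hand":0.2},{"tx":0.749,"ty":0.003,"tz":0.1,"wx":0,"wy":-0.271,"wz":0.003,"hand":0.2},{"tx":0.749,"ty":0.003,"tz":0.14,"wx":0,"wy":-0.271,"wz":0.003,"hand":0.2},{"tx":0.749,"ty":0.003,"tz":0.16,"wx":0,"wy":-0.271,"wz":0.003,"hand":0.2},{"tx":0.749,"ty":0.003,"tz":0.16,"wx":0,"wy":-0.271,"wz":0.003,"hand":0.2},{"tx":0.749,"ty":0.003,"tz":0.16,"wx":0,"wy":-0.271,"wz":0.003,"hand":0.2}]'; python3 - <<'E'
from m import *
f=grab("scene"); crop(f,"s20",250,160,390,270,5)
E
python3 plan.py 532.4 94 118 0 -16.26; python3 plan.py 532.4 86.5 92 0 -16.26
```

```text
t 35.62 at [ 532.3 -130.6  169.1] thy 0.17 width 25.1 F [ 0.6 -0.7 -2.1]
shares t [0.7484 0.0029 0.1712] w [-0.0009 -0.272   0.003 ] rows>= 5.5
time_s: 36.62
ee_pos: [0.533, 0.0934, 0.1214]
ee_rot: [[0.002, 1.0, -0.002], [0.96, -0.003, -0.279], [-0.279, -0.001, -0.96]]
contact_force: [0.7, 0.2, -2.4]
width: 0.0255
t 36.67 at [533.5  93.4 122. ] thy -0.19 width 25.5 F [-0.5 -0.  -2.4]
shares t [ 0.0056 -0.0036  0.0124] w [-0.001  -0.0007 -0.003 ] rows>= 0.1
t 36.67 at [533.5  93.4 122. ] thy -0.19 width 25.5 F [-0.5 -0.  -2.4]
shares t [ 0.0058 -0.0035  0.1026] w [-0.001  -0.0007 -0.003 ] rows>= 0.7
```

View pics/s20.png

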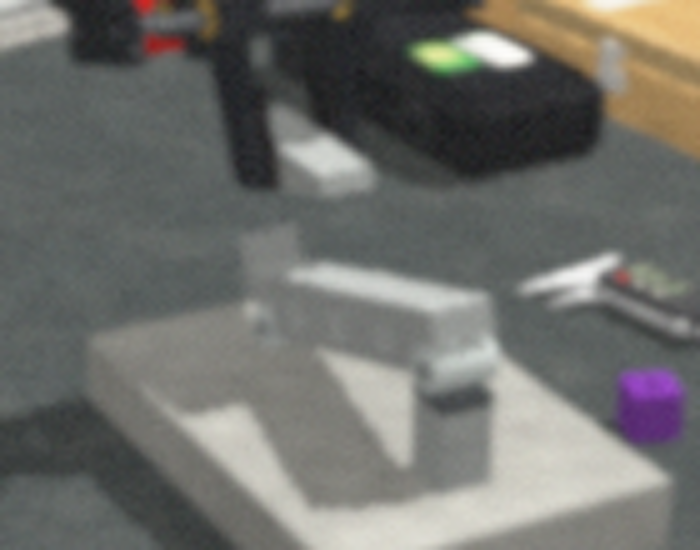

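```bash
python3 -m creep '[{"tx":0.003,"ty":-0.003,"tz":0.02,"wx":0,"wy":0,"wz":-0.002,"hand":0.2},{"tx":0.003,"ty":-0.003,"tz":0.05,"wx":0,"wy":0,"wz":-0.002,"hand":0.2},{"tx":0.003,"ty":-0.003,"tz":0.08,"wx":0,"wy":0,"wz":-0.002,"hand":0.2},{"tx":0.003,"ty":-0.003,"tz":0.095,"wx":0,"wy":0,"wz":-0.002,"hand":0.2},{"tx":0.003,"ty":-0.003,"tz":0.095,"wx":0,"wy":0,"wz":-0.002,"hand":0.2},{"tx":0.003,"ty":-0.003,"tz":0.095,"wx":0,"wy":0,"wz":-0.002,"hand":0.2},{"tx":0.003,"ty":-0.003,"tz":0.095,"wx":0,"wy":0,"wz":-0.002,"hand":0.2}]'; python3 - <<'E'
from m import *
f=grab("scene"); crop(f,"s21",270,170,380,260,7)
f=grab("top"); crop(f,"t21",270,200,380,290,7)
E
python3 plan.py 532.4 86.5 92 0 -16.26
```

```text
time_s: 37.25
ee_pos: [0.5323, 0.0875, 0.094]
ee_rot: [[-0.0, 1.0, -0.001], [0.96, -0.0, -0.279], [-0.279, -0.001, -0.96]]
contact_force: [0.1, -1.1, -2.9]
width: 0.0254
t 37.35 at [532.4  87.6  94.3] thy -0.0 width 25.6 F [ 0.  -0.5 -3.2]
shares t [-0.0013 -0.      0.0082] w [-0.0005 -0.001   0.0001] rows>= 0.1
```

View pics/s21.png

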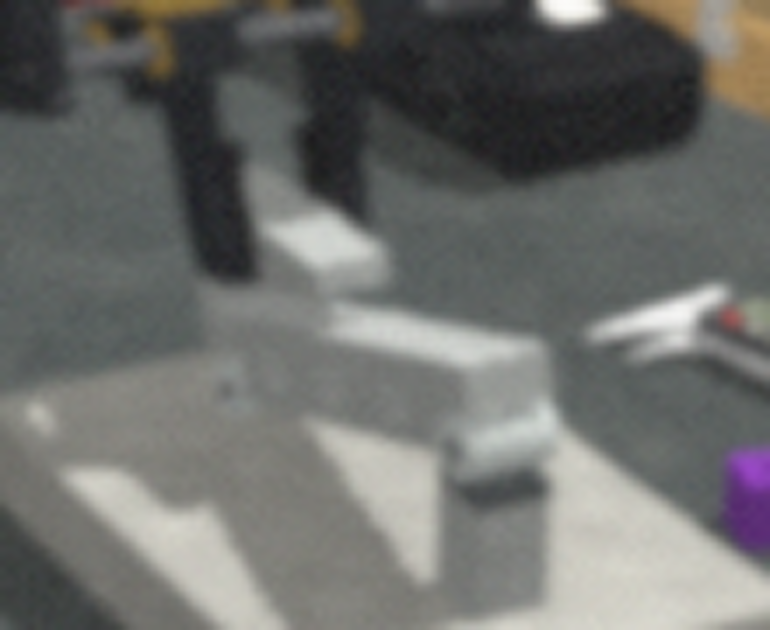

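View pics/t21.png

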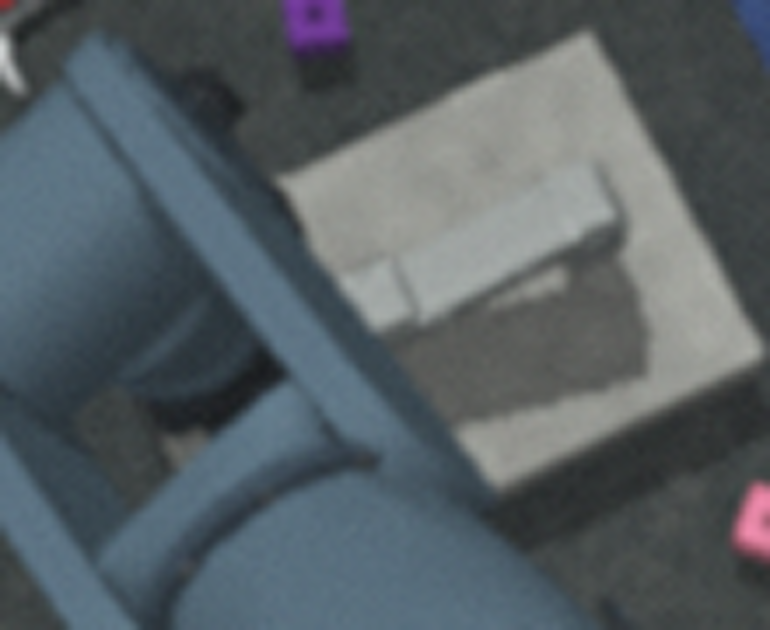

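```bash
python3 - <<'E'
from m import *
f=grab("top"); g=grab("scene")
o=np.array([532.4,31.0,80.6]);a=np.radians(16.26); bx=np.array([0,-np.cos(a),np.sin(a)]); bz=np.array([0,np.sin(a),np.cos(a)])
P=onplane(f,np.array([(398,255),(417,322)])/7+np.array((270,200)),.115)*1000; print("thin T",P.round(1),((P-o)@bx).round(1),((P-o)@bz).round(1))
P=onplane(f,np.array([(588,162),(622,214)])/7+np.array((270,200)),.1198)*1000; print("plain T",P.round(1),((P-o)@bx).round(1),((P-o)@bz).round(1))
X=cloud(g).reshape(-1,3)*1000; B=np.c_[(X-o)@bx,X[:,0]-o[0],(X-o)@bz]
for nm,m in(("thin S",(abs(B[:,1])<10)&(B[:,2]>28)&(B[:,2]<34)&(B[:,0]>-20)&(B[:,0]<20)),("plain S",(abs(B[:,1])<12)&(B[:,2]>-4)&(B[:,2]<11)&(B[:,0]>60)&(B[:,0]<100))):
    print(nm,m.sum(),np.percentile(B[m,0],[10,50,90,98]).round(1))
print(bot.sense()["ee_pos"])
E
python3 plan.py 532.4 86.5 92 0 -16.26;
```

```text
thin T [[540.7  40.1 115. ]
 [512.7  45.5 115. ]] [ 0.9 -4.3] [35.6 37.1]
plain T [[540.7 -44.7 119.8]
 [515.5 -47.1 119.8]] [83.6 86. ] [16.4 15.8]
thin S 21 [-5.6 -3.4 -1.7 -0.7]
plain S 81 [79.4 83.  85.2 86.4]
[0.53236766 0.0876227  0.0942585 ]
t 37.45 at [532.4  87.6  94.3] thy 0.0 width 25.5 F [-0.2  1.1 -3.5]
shares t [-0.0015  0.0001  0.0083] w [-0.0004 -0.001   0.0002] rows>= 0.1
```

```bash
python3 -m creep '[{"tx":-0.001,"ty":0,"tz":0.01,"wx":0,"wy":0,"wz":0,"hand":0.2},{"tx":-0.001,"ty":0,"tz":0.02,"wx":0,"wy":0,"wz":0,"hand":0.2},{"tx":-0.001,"ty":0,"tz":0.027,"wx":0,"wy":0,"wz":0,"hand":0.2},{"tx":-0.001,"ty":0,"tz":0.027,"wx":0,"wy":0,"wz":0,"hand":0.2},{"tx":-0.001,"ty":0,"tz":0.027,"wx":0,"wy":0,"wz":0,"hand":0.2},{"tx":-0.001,"ty":0,"tz":0.027,"wx":0,"wy":0,"wz":0,"hand":0.2}]'; python3 plan.py 532.4 84.2 84.1 0 -16.26
```

```text
time_s: 37.95
ee_pos: [0.532, 0.0849, 0.0861]
ee_rot: [[-0.0, 1.0, -0.001], [0.96, -0.0, -0.279], [-0.279, -0.001, -0.96]]
contact_force: [-0.3, 0.3, -3.4]
width: 0.0252
t 37.95 at [532.   84.9  86.1] thy -0.01 width 25.2 F [-0.3  0.3 -3.4]
shares t [-0.0003  0.0012  0.0071] w [-0.0013 -0.0009  0.0001] rows>= 0.1
```

```bash
python3 -m creep '[{"tx":0,"ty":0.001,"tz":0.003,"wx":0,"wy":0,"wz":0,"hand":0.2},{"tx":0,"ty":0.001,"tz":0.005,"wx":0,"wy":0,"wz":0,"hand":0.2},{"tx":0,"ty":0.001,"tz":0.005,"wx":0,"wy":0,"wz":0,"hand":0.2},{"tx":0,"ty":0.001,"tz":0.005,"wx":0,"wy":0,"wz":0,"hand":0.2}]'; python3 plan.py 532.4 84.2 84.1 0 -16.26
```

```text
time_s: 38.28
ee_pos: [0.5324, 0.0845, 0.0848]
ee_rot: [[-0.0, 1.0, -0.001], [0.96, -0.0, -0.279], [-0.279, -0.001, -0.96]]
contact_force: [-0.6, 0.4, -2.7]
width: 0.0256
t 38.28 at [532.4  84.5  84.8] thy -0.01 width 25.6 F [-0.6  0.4 -2.7]
shares t [-0.0003  0.      0.0025] w [-0.0011 -0.0009  0.0001] rows>= 0.0
```

```bash
python3 -m creep '[{"tx":0,"ty":0,"tz":0.0015,"wx":0,"wy":0,"wz":0,"hand":0.2},{"tx":0,"ty":0,"tz":0.0015,"wx":0,"wy":0,"wz":0,"hand":0.2},{"tx":0,"ty":0,"tz":0.0015,"wx":0,"wy":0,"wz":0,"hand":0.2}]'; python3 plan.py 532.4 84.2 84.1 0 -16.26
```

```text
time_s: 38.53
ee_pos: [0.5323, 0.0844, 0.0843]
ee_rot: [[-0.0, 1.0, -0.001], [0.96, -0.0, -0.279], [-0.279, -0.001, -0.96]]
contact_force: [0.5, 0.4, -3.4]
width: 0.0255
t 38.53 at [532.3  84.4  84.3] thy -0.01 width 25.5 F [ 0.5  0.4 -3.4]
shares t [-0.0004  0.0002  0.0008] w [-0.0012 -0.0009  0.0002] rows>= 0.0
```

```bash
python3 -m creep '[{"tx":0,"ty":0,"tz":0.0015,"wx":0,"wy":0,"wz":0,"hand":0.2},{"tx":0,"ty":0,"tz":0.0015,"wx":0,"wy":0,"wz":0,"hand":0.2},{"tx":0,"ty":0,"tz":0.0015,"wx":0,"wy":0,"wz":0,"hand":0.2}]'; python3 plan.py 532.4 84.2 84.1 0 -16.26
```

```text
time_s: 38.78
ee_pos: [0.5324, 0.0843, 0.0839]
ee_rot: [[-0.0, 1.0, -0.001], [0.96, -0.0, -0.279], [-0.279, -0.001, -0.96]]
contact_force: [0.2, 0.3, -3.1]
width: 0.0254
t 38.78 at [532.4  84.3  83.9] thy -0.01 width 25.4 F [ 0.2  0.3 -3.1]
shares t [-0.0004 -0.     -0.0005] w [-0.0011 -0.001   0.0001] rows>= 0.0
```

```bash
python3 -m creep '[{"tx":0,"ty":0,"tz":0.0015,"wx":0,"wy":0,"wz":0,"hand":0.2},{"tx":0,"ty":0,"tz":0.0015,"wx":0,"wy":0,"wz":0,"hand":0.2},{"tx":0,"ty":0,"tz":0.0015,"wx":0,"wy":0,"wz":0,"hand":0.2}]'; python3 plan.py 532.4 84.2 84.1 0 -16.26
```

```text
time_s: 39.03
ee_pos: [0.5325, 0.0842, 0.0838]
ee_rot: [[-0.0, 1.0, -0.001], [0.96, -0.0, -0.279], [-0.279, -0.001, -0.96]]
contact_force: [-1.2, 1.4, 1.8]
width: 0.0257
t 39.03 at [532.5  84.2  83.8] thy -0.01 width 25.7 F [-1.2  1.4  1.8]
shares t [-0.0004 -0.0003 -0.0008] w [-0.0009 -0.001   0.    ] rows>= 0.0
```

```bash
python3 -m creep '[{"tx":0,"ty":0,"tz":0,"wx":0,"wy":0,"wz":0,"hand":0.2},{"tx":0,"ty":0,"tz":0,"wx":0,"wy":0,"wz":0,"hand":0.2}]' 5; python3 -m creep '[{"tx":0,"ty":0,"tz":0,"wx":0,"wy":0,"wz":0,"hand":0.34},{"tx":0,"ty":0,"tz":0,"wx":0,"wy":0,"wz":0,"hand":0.4},{"tx":0,"ty":0,"tz":0,"wx":0,"wy":0,"wz":0,"hand":0.5},{"tx":0,"ty":0,"tz":0,"wx":0,"wy":0,"wz":0,"hand":0.5},{"tx":0,"ty":0,"tz":-0.04,"wx":0,"wy":0,"wz":0,"hand":0.5},{"tx":0,"ty":0,"tz":-0.12,"wx":0,"wy":0,"wz":0,"hand":0.5},{"tx":0,"ty":0,"tz":-0.25,"wx":0,"wy":0,"wz":0,"hand":0.5},{"tx":0,"ty":0,"tz":-0.35,"wx":0,"wy":0,"wz":0,"hand":0.5},{"tx":0,"ty":0,"tz":-0.45,"wx":0,"wy":0,"wz":0,"hand":0.5},{"tx":0,"ty":0,"tz":-0.45,"wx":0,"wy":0,"wz":0,"hand":0.5}]';  python3 - <<'E'
from m import *
f=grab("scene"); crop(f,"s22",270,170,380,260,7)
f=grab("top"); crop(f,"t22",270,200,380,290,7)
E
python3 chk.py
```

```text
time_s: 39.2
ee_pos: [0.5325, 0.0842, 0.0838]
ee_rot: [[-0.0, 1.0, -0.001], [0.96, -0.0, -0.279], [-0.279, -0.001, -0.96]]
contact_force: [-1.5, 2.1, 3.3]
width: 0.0258
time_s: 40.03
ee_pos: [0.536, 0.1238, 0.2208]
ee_rot: [[0.001, 1.0, 0.01], [0.961, 0.001, -0.277], [-0.277, 0.01, -0.961]]
contact_force: [-0.1, -0.9, 1.0]
width: 0.044
top n 100 slope err deg -0.3 roll 0.93 z 17.47
top rect ((-2.4288787841796875, 0.06484127044677734), (29.390079498291016, 180.1813201904297), 89.9826889038086)
end face x [79.21922775 83.29614127 85.43429722] 83
stop face x [-87.29683086 -79.47928832 -73.63989866] 11
stack -y face -53.38173727214446 147
```

View pics/s22.png

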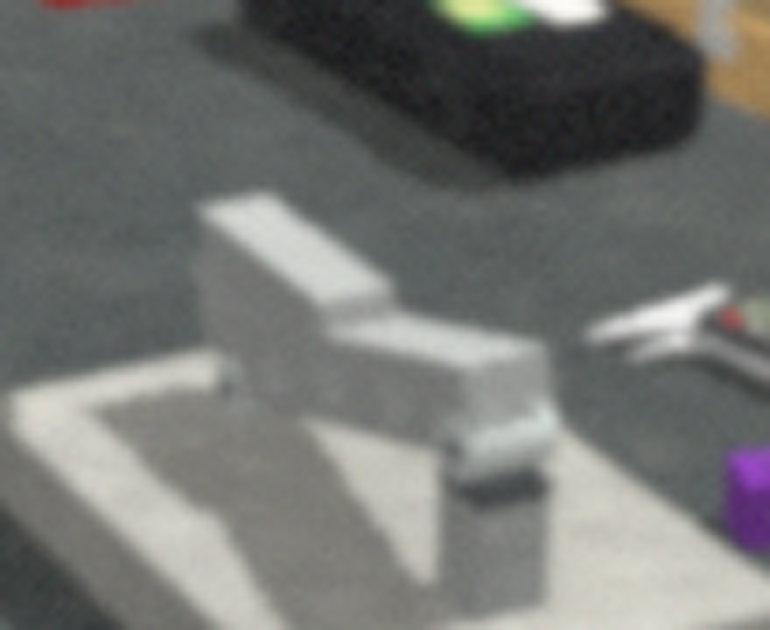

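```bash
python3 -m creep '[{"tx":0.1,"ty":0,"tz":-0.5,"wx":0,"wy":0,"wz":0,"hand":0.5},{"tx":0.25,"ty":-0.1,"tz":-0.5,"wx":0,"wy":0.1,"wz":0,"hand":0.5},{"tx":0.4,"ty":-0.2,"tz":-0.5,"wx":0,"wy":0.2,"wz":0,"hand":0.5},{"tx":0.6,"ty":-0.4,"tz":-0.5,"wx":0,"wy":0.271,"wz":0,"hand":0.5},{"tx":0.8,"ty":-0.7,"tz":-0.5,"wx":0,"wy":0.271,"wz":0,"hand":0.5},{"tx":0.9,"ty":-0.8,"tz":-0.5,"wx":0,"wy":0.271,"wz":0,"hand":0.5},{"tx":1,"ty":-1,"tz":-0.5,"wx":0,"wy":0.271,"wz":0,"hand":0.5},{"tx":1,"ty":-1,"tz":-0.5,"wx":0,"wy":0.271,"wz":0,"hand":0.5},{"tx":1,"ty":-1,"tz":-0.5,"wx":0,"wy":0.271,"wz":0,"hand":0.5},{"tx":1,"ty":-1,"tz":-0.5,"wx":0,"wy":0.271,"wz":0,"hand":0.5},{"tx":1,"ty":-1,"tz":-0.5,"wx":0,"wy":0.271,"wz":0,"hand":0.5},{"tx":1,"ty":-1,"tz":-0.5,"wx":0,"wy":0.271,"wz":0,"hand":0.5}]';  python3 - <<'E'
from m import *
g=grab("scene"); cv2.imwrite("pics/s23.png",g["img"][:,:,::-1])
f=grab("top"); crop(f,"t23",260,190,400,290,5)
o=np.array([532.4,31.0,80.6]);a=np.radians(16.26); bx=np.array([0,-np.cos(a),np.sin(a)]); bz=np.array([0,np.sin(a),np.cos(a)])
X=cloud(g).reshape(-1,3)*1000; B=np.c_[(X-o)@bx,X[:,0]-o[0],(X-o)@bz]
t=X[(X[:,2]>102)&(X[:,2]<117)&(abs(X[:,0]-533)<12)&(X[:,1]>35)&(X[:,1]<125)]
A=np.c_[t[:,0]-532,t[:,1]-75,np.ones(len(t))]
for _ in range(3):
    c=np.linalg.lstsq(A,t[:,2],rcond=None)[0]; r=t[:,2]-A@c; k=abs(r)<3; A,t=A[k],t[k]
print("wedge top n",len(t),"roll/pitch deg",np.degrees(c[:2]).round(2),"z",c[2].round(2),"y range",np.percentile(t[:,1],[2,98]).round(1))
m=(abs(B[:,1])<10)&(B[:,2]>18)&(B[:,2]<24)&(B[:,0]>-20)&(B[:,0]<20); print("thin S",m.sum(),np.percentile(B[m,0],[10,50,90]).round(1))
X=cloud(f).reshape(-1,3)*1000; print(bot.sense()["ee_pos"])
E
```

```text
time_s: 41.18
ee_pos: [0.23, 0.4519, 0.2717]
ee_rot: [[0.0, 1.0, -0.004], [1.0, -0.0, -0.002], [-0.002, -0.004, -1.0]]
contact_force: [1.5, 0.6, 0.2]
width: 0.0442
wedge top n 181 roll/pitch deg [0.32 0.61] z 105.2 y range [ 40.1 122.4]
thin S 22 [-5.8 -3.9 -1.2]
[0.22794248 0.45298716 0.27137227]
```

View pics/t23.png

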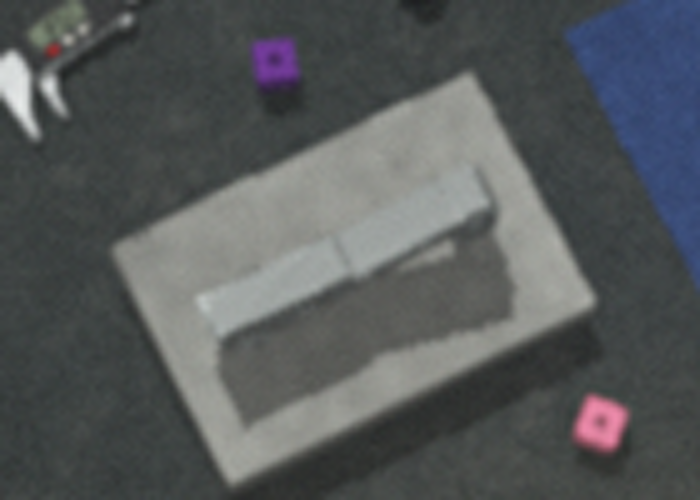

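View pics/s23.png

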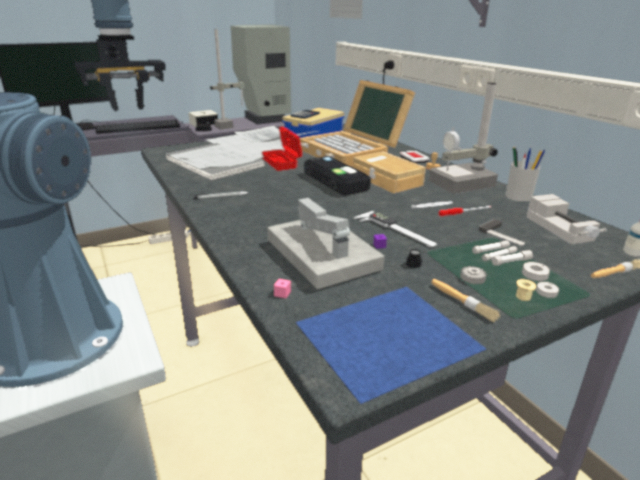

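The set-up stands: the bar's plain roller is mid-stack, at about (345,240) in the scene picture, and the wedge top is level. Both views put the wedge's gap to the stop at about 3 mm. There is time left, so I'll regrip gently and slide it about 2 mm closer.

```bash
python3 plan.py 532.5 101 141.4 0 -16.26; python3 -m creep '[{"tx":-0.1,"ty":0.1,"tz":0,"wx":0,"wy":-0.05,"wz":0,"hand":0.5},{"tx":-0.3,"ty":0.3,"tz":0,"wx":0,"wy":-0.1,"wz":0,"hand":0.5},{"tx":-0.5,"ty":0.5,"tz":0,"wx":0,"wy":-0.2,"wz":0,"hand":0.5},{"tx":-0.7,"ty":0.7,"tz":0,"wx":0,"wy":-0.271,"wz":0,"hand":0.5},{"tx":-0.9,"ty":0.9,"tz":0,"wx":0,"wy":-0.271,"wz":0,"hand":0.5},{"tx":-1,"ty":1,"tz":0,"wx":0,"wy":-0.271,"wz":0,"hand":0.5},{"tx":-1,"ty":1,"tz":0,"wx":0,"wy":-0.271,"wz":0,"hand":0.5},{"tx":-1,"ty":1,"tz":0,"wx":0,"wy":-0.271,"wz":0,"hand":0.5},{"tx":-1,"ty":1,"tz":0,"wx":0,"wy":-0.271,"wz":0,"hand":0.5},{"tx":-1,"ty":1,"tz":0,"wx":0,"wy":-0.271,"wz":0,"hand":0.5},{"tx":-1,"ty":1,"tz":0,"wx":0,"wy":-0.271,"wz":0,"hand":0.5},{"tx":-1,"ty":1,"tz":0,"wx":0,"wy":-0.271,"wz":0,"hand":0.5}]'; python3 plan.py 532.5 101 141.4 0 -16.26
```

```text
t 41.28 at [227.9 453.  271.4] thy 0.31 width 44.3 F [-0.8 -0.7 -0.5]
shares t [-1.1781  1.0112  0.4296] w [-0.0044 -0.2695  0.0059] rows>= 11.6
time_s: 42.28
ee_pos: [0.5335, 0.1481, 0.2714]
ee_rot: [[0.004, 1.0, -0.006], [0.96, -0.006, -0.28], [-0.28, -0.004, -0.96]]
contact_force: [-0.5, -0.9, -0.3]
width: 0.044
t 42.28 at [533.5 148.1 271.4] thy -0.33 width 44.0 F [-0.5 -0.9 -0.3]
shares t [-0.0293 -0.0006  0.46  ] w [-0.0054  0.0002 -0.0042] rows>= 3.3
```

```bash
python3 -m creep '[{"tx":-0.029,"ty":0,"tz":0.1,"wx":-0.003,"wy":0,"wz":-0.003,"hand":0.5},{"tx":-0.029,"ty":0,"tz":0.22,"wx":-0.003,"wy":0,"wz":-0.003,"hand":0.5},{"tx":-0.029,"ty":0,"tz":0.34,"wx":-0.003,"wy":0,"wz":-0.003,"hand":0.5},{"tx":-0.029,"ty":0,"tz":0.44,"wx":-0.003,"wy":0,"wz":-0.003,"hand":0.5},{"tx":-0.029,"ty":0,"tz":0.46,"wx":-0.003,"wy":0,"wz":-0.003,"hand":0.5},{"tx":-0.029,"ty":0,"tz":0.46,"wx":-0.003,"wy":0,"wz":-0.003,"hand":0.5},{"tx":-0.029,"ty":0,"tz":0.46,"wx":-0.003,"wy":0,"wz":-0.003,"hand":0.5},{"tx":-0.029,"ty":0,"tz":0.46,"wx":-0.003,"wy":0,"wz":-0.003,"hand":0.5}]'; python3 -m creep '[{"tx":0,"ty":0,"tz":0,"wx":0,"wy":0,"wz":0,"hand":0.5},{"tx":0,"ty":0,"tz":0,"wx":0,"wy":0,"wz":0,"hand":0.5}]'; python3 plan.py 532.5 86.5 91.8 0 -16.26
```

```text
time_s: 42.95
ee_pos: [0.5337, 0.1058, 0.1452]
ee_rot: [[-0.003, 1.0, 0.005], [0.96, 0.005, -0.279], [-0.279, 0.004, -0.96]]
contact_force: [0.8, 0.6, 0.2]
width: 0.0443
time_s: 43.12
ee_pos: [0.5335, 0.1055, 0.1449]
ee_rot: [[-0.003, 1.0, 0.005], [0.96, 0.004, -0.279], [-0.279, 0.004, -0.96]]
contact_force: [-0.5, -0.7, 0.4]
width: 0.0439
t 43.12 at [533.5 105.5 144.9] thy 0.25 width 43.9 F [-0.5 -0.7  0.4]
shares t [-0.0117 -0.0044  0.1876] w [ 0.0049 -0.0014  0.0029] rows>= 1.4
```

```bash
python3 -m creep '[{"tx":-0.011,"ty":-0.004,"tz":0.02,"wx":0.004,"wy":-0.001,"wz":0.003,"hand":0.5},{"tx":-0.011,"ty":-0.004,"tz":0.07,"wx":0.004,"wy":-0.001,"wz":0.003,"hand":0.5},{"tx":-0.011,"ty":-0.004,"tz":0.13,"wx":0.004,"wy":-0.001,"wz":0.003,"hand":0.5},{"tx":-0.011,"ty":-0.004,"tz":0.17,"wx":0.004,"wy":-0.001,"wz":0.003,"hand":0.5},{"tx":-0.011,"ty":-0.004,"tz":0.185,"wx":0.004,"wy":-0.001,"wz":0.003,"hand":0.5},{"tx":-0.011,"ty":-0.004,"tz":0.185,"wx":0.004,"wy":-0.001,"wz":0.003,"hand":0.5},{"tx":-0.011,"ty":-0.004,"tz":0.185,"wx":0.004,"wy":-0.001,"wz":0.003,"hand":0.5},{"tx":-0.011,"ty":-0.004,"tz":0.185,"wx":0.004,"wy":-0.001,"wz":0.003,"hand":0.5},{"tx":-0.011,"ty":-0.004,"tz":0.185,"wx":0.004,"wy":-0.001,"wz":0.003,"hand":0.5}]'; python3 plan.py 532.5 84.4 84.4 0 -16.26
```

```text
time_s: 43.87
ee_pos: [0.532, 0.0865, 0.0916]
ee_rot: [[0.0, 1.0, -0.001], [0.96, -0.0, -0.28], [-0.28, -0.001, -0.96]]
contact_force: [0.3, 0.1, -0.4]
width: 0.0441
t 43.87 at [532.   86.5  91.6] thy -0.02 width 44.1 F [ 0.3  0.1 -0.4]
shares t [0.0001 0.0015 0.0249] w [-0.0006 -0.0001 -0.0001] rows>= 0.2
```

```bash
python3 -m creep '[{"tx":0,"ty":0.001,"tz":0.01,"wx":0,"wy":0,"wz":0,"hand":0.5},{"tx":0,"ty":0.001,"tz":0.018,"wx":0,"wy":0,"wz":0,"hand":0.5},{"tx":0,"ty":0.001,"tz":0.022,"wx":0,"wy":0,"wz":0,"hand":0.5},{"tx":0,"ty":0.001,"tz":0.022,"wx":0,"wy":0,"wz":0,"hand":0.5},{"tx":0,"ty":0.001,"tz":0.022,"wx":0,"wy":0,"wz":0,"hand":0.5},{"tx":0,"ty":0.001,"tz":0.022,"wx":0,"wy":0,"wz":0,"hand":0.5},{"tx":0,"ty":0.001,"tz":0.022,"wx":0,"wy":0,"wz":0,"hand":0.5}]'; python3 plan.py 532.5 84.4 84.4 0 -16.26
```

```text
time_s: 44.45
ee_pos: [0.5317, 0.0844, 0.0844]
ee_rot: [[-0.0, 1.0, -0.002], [0.96, -0.0, -0.28], [-0.28, -0.002, -0.96]]
contact_force: [-0.5, -0.7, -1.2]
width: 0.0437
t 44.45 at [531.7  84.4  84.4] thy -0.03 width 43.7 F [-0.5 -0.7 -1.2]
shares t [ 0.      0.0027 -0.    ] w [-0.0021  0.0001  0.0001] rows>= 0.0
```

```bash
python3 -m creep '[{"tx":0,"ty":0.003,"tz":0,"wx":-0.001,"wy":0,"wz":0,"hand":0.5},{"tx":0,"ty":0.003,"tz":0,"wx":-0.001,"wy":0,"wz":0,"hand":0.5},{"tx":0,"ty":0.003,"tz":0,"wx":-0.001,"wy":0,"wz":0,"hand":0.4},{"tx":0,"ty":0.003,"tz":0,"wx":-0.001,"wy":0,"wz":0,"hand":0.32},{"tx":0,"ty":0.003,"tz":0,"wx":-0.001,"wy":0,"wz":0,"hand":0.25},{"tx":0,"ty":0.003,"tz":0,"wx":-0.001,"wy":0,"wz":0,"hand":0.25},{"tx":0,"ty":0.003,"tz":0,"wx":-0.001,"wy":0,"wz":0,"hand":0.25}]' 12; python3 plan.py 532.5 86.5 83.8 0 -16.26
```

```text
time_s: 45.03
ee_pos: [0.5325, 0.0844, 0.0844]
ee_rot: [[-0.0, 1.0, -0.001], [0.96, -0.0, -0.28], [-0.28, -0.001, -0.96]]
contact_force: [0.3, 0.4, 1.1]
width: 0.0258
t 45.03 at [532.5  84.4  84.4] thy -0.01 width 25.8 F [0.3 0.4 1.1]
shares t [ 0.0074  0.     -0.0002] w [-0.0012  0.0001  0.0002] rows>= 0.1
```

```bash
python3 -m creep '[{"tx":0.002,"ty":0,"tz":-0.0005,"wx":0,"wy":0,"wz":0,"hand":0.25},{"tx":0.004,"ty":0,"tz":-0.0005,"wx":0,"wy":0,"wz":0,"hand":0.25},{"tx":0.006,"ty":0,"tz":-0.0005,"wx":0,"wy":0,"wz":0,"hand":0.25},{"tx":0.006,"ty":0,"tz":-0.0005,"wx":0,"wy":0,"wz":0,"hand":0.25},{"tx":0.006,"ty":0,"tz":-0.0005,"wx":0,"wy":0,"wz":0,"hand":0.25}]' 20; python3 plan.py 532.5 86.5 83.8 0 -16.26; python3 chk.py | grep end
```

```text
time_s: 45.45
ee_pos: [0.5324, 0.0862, 0.0838]
ee_rot: [[-0.0, 1.0, -0.001], [0.96, -0.0, -0.28], [-0.28, -0.001, -0.96]]
contact_force: [-0.6, -0.5, -0.9]
width: 0.0263
t 45.45 at [532.4  86.2  83.8] thy -0.01 width 26.3 F [-0.6 -0.5 -0.9]
shares t [ 0.0009  0.0002 -0.0003] w [-0.0014 -0.      0.0002] rows>= 0.0
end face x [77.72713519 83.22144255 85.95306707] 82
```

```bash
python3 -m creep '[{"tx":0,"ty":0,"tz":0.001,"wx":0,"wy":0,"wz":0,"hand":0.25},{"tx":0,"ty":0,"tz":0.001,"wx":0,"wy":0,"wz":0,"hand":0.25}]' 5; python3 -m creep '[{"tx":0,"ty":0,"tz":0,"wx":0,"wy":0,"wz":0,"hand":0.34},{"tx":0,"ty":0,"tz":0,"wx":0,"wy":0,"wz":0,"hand":0.4},{"tx":0,"ty":0,"tz":0,"wx":0,"wy":0,"wz":0,"hand":0.5},{"tx":0,"ty":0,"tz":0,"wx":0,"wy":0,"wz":0,"hand":0.5},{"tx":0,"ty":0,"tz":-0.04,"wx":0,"wy":0,"wz":0,"hand":0.5},{"tx":0,"ty":0,"tz":-0.12,"wx":0,"wy":0,"wz":0,"hand":0.5},{"tx":0,"ty":0,"tz":-0.25,"wx":0,"wy":0,"wz":0,"hand":0.5},{"tx":0,"ty":0,"tz":-0.35,"wx":0,"wy":0,"wz":0,"hand":0.5},{"tx":0,"ty":0,"tz":-0.45,"wx":0,"wy":0,"wz":0,"hand":0.5},{"tx":0,"ty":0,"tz":-0.45,"wx":0,"wy":0,"wz":0,"hand":0.5}]'; python3 -m creep '[{"tx":0.1,"ty":0,"tz":-0.1,"wx":0,"wy":0,"wz":0,"hand":0.5},{"tx":0.25,"ty":-0.1,"tz":-0.1,"wx":0,"wy":0.1,"wz":0,"hand":0.5},{"tx":0.4,"ty":-0.2,"tz":-0.1,"wx":0,"wy":0.2,"wz":0,"hand":0.5},{"tx":0.6,"ty":-0.4,"tz":-0.2,"wx":0,"wy":0.271,"wz":0,"hand":0.5},{"tx":0.8,"ty":-0.7,"tz":-0.3,"wx":0,"wy":0.271,"wz":0,"hand":0.5},{"tx":0.9,"ty":-0.8,"tz":-0.5,"wx":0,"wy":0.271,"wz":0,"hand":0.5},{"tx":1,"ty":-1,"tz":-0.5,"wx":0,"wy":0.271,"wz":0,"hand":0.5},{"tx":1,"ty":-1,"tz":-0.5,"wx":0,"wy":0.271,"wz":0,"hand":0.5},{"tx":1,"ty":-1,"tz":-0.5,"wx":0,"wy":0.271,"wz":0,"hand":0.5},{"tx":1,"ty":-1,"tz":-0.5,"wx":0,"wy":0.271,"wz":0,"hand":0.5},{"tx":1,"ty":-1,"tz":-0.5,"wx":0,"wy":0.271,"wz":0,"hand":0.5},{"tx":1,"ty":-1,"tz":-0.5,"wx":0,"wy":0.271,"wz":0,"hand":0.5}]';  python3 - <<'E'
from m import *
g=grab("scene"); crop(g,"s24",260,170,400,290,5)
f=grab("top"); crop(f,"t24",260,190,400,290,5)
o=np.array([532.4,31.0,80.6]);a=np.radians(16.26); bx=np.array([0,-np.cos(a),np.sin(a)]); bz=np.array([0,np.sin(a),np.cos(a)])
X=cloud(g).reshape(-1,3)*1000; B=np.c_[(X-o)@bx,X[:,0]-o[0],(X-o)@bz]
t=X[(X[:,2]>102)&(X[:,2]<110)&(abs(X[:,0]-533)<12)&(X[:,1]>45)&(X[:,1]<120)]
c=np.linalg.lstsq(np.c_[t[:,0]-532,t[:,1]-75,np.ones(len(t))],t[:,2],rcond=None)[0]
print("wedge top roll/pitch deg",np.degrees(c[:2]).round(2),"z",c[2].round(2))
m=(abs(B[:,1])<10)&(B[:,2]>18)&(B[:,2]<24)&(B[:,0]>-20)&(B[:,0]<20); print("thin S",m.sum(),np.percentile(B[m,0],[10,50,90]).round(1))
E
python3 chk.py
```

```text
time_s: 45.67
ee_pos: [0.5325, 0.0862, 0.0838]
ee_rot: [[-0.0, 1.0, -0.001], [0.96, -0.0, -0.28], [-0.28, -0.001, -0.96]]
contact_force: [-0.5, 0.9, 1.5]
width: 0.0256
time_s: 46.5
ee_pos: [0.5362, 0.1259, 0.2211]
ee_rot: [[0.002, 1.0, 0.01], [0.961, 0.001, -0.278], [-0.278, 0.01, -0.961]]
contact_force: [0.7, 0.3, -0.4]
width: 0.0439
time_s: 47.5
ee_pos: [0.2289, 0.4566, 0.2753]
ee_rot: [[-0.004, 1.0, -0.001], [1.0, 0.004, 0.003], [0.003, -0.001, -1.0]]
contact_force: [-0.1, 0.6, -0.4]
width: 0.0442
wedge top roll/pitch deg [0.25 0.09] z 104.92
thin S 22 [-7.7 -5.2 -3.3]
top n 94 slope err deg -0.38 roll 2.34 z 17.39
top rect ((-0.983428955078125, 0.013115882873535156), (175.03636169433594, 29.93240737915039), 0.1150314211845398)
end face x [78.46815913 83.02779146 85.36359883] 81
stop face x [-86.61934759 -79.1932572  -74.06234916] 7
stack -y face -53.375591529212365 154
```

View pics/s24.png

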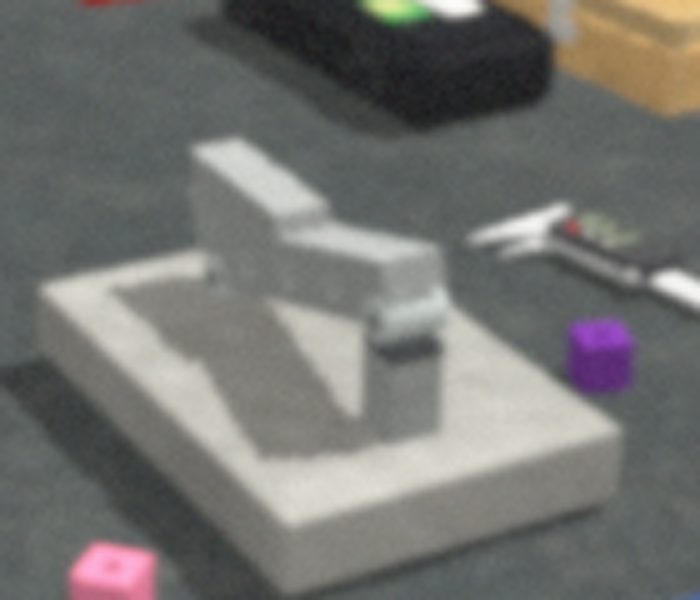

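View pics/t24.png

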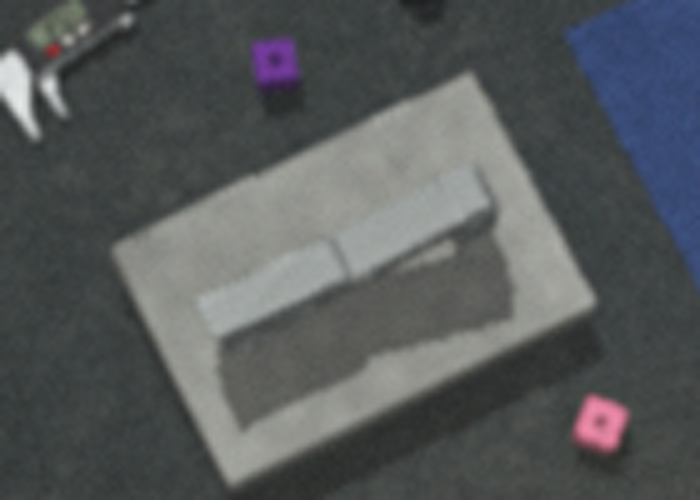

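```bash
python3 -c "
from rig import bot
print(bot.close_job())"
```

```text
the job is handed in; nothing more can be done
None
```

The sine bar is set up on the plate with the wedge on it, and the job was handed in at about 48 s of the 122 s allowed.

**What I did**
- **Stack:** I stacked thick, middle and thin on the plate and squeezed each layer with the fingers so the edges lined up.
- **Bar:** I laid it tilted at 16.26°, plain-end roller on the stack and end-stop roller on the plate.
- **Wedge:** I set it on the bar with the thick end at the stop. The gap first measured about 3 mm, so I regripped the wedge and slid it about 1.9 mm closer.

**Last checks**
- **Stack:** it looks flush. Its front face measured the same to within 0.02 mm after each later step.
- **Bar:** the slope measured 0.07° off right after it was placed. I estimate the roller to be within about 1 mm of the stack's middle.
- **Wedge:** the top face measured 0.09° and 0.25° off level.
- **Gap to the end stop:** I estimate 1 to 1.5 mm. It could not be seen directly at the end, because the wedge hides the stop.
- **Bystanders:** the loupe, brush and pen looked unmoved in the last full picture, taken before the regrip. I did not look at the pen and brush again after that.

**Disagreements**
- The two cameras disagreed by up to about 5 mm in x. I used the average of the two, and the first grip agreed with it to within 1 mm.
- The last fit of the bar's top had few visible points. It read 0.38° off in slope and 2.3° in roll. I put this down to noise, because the bar's end face had not moved.

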